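# Refit the relays and cycle a hydraulic power pack

## Task

Plug every loose relay fully home into the relay box, any relay in any free socket. Then cycle the power pack twice: each time push the start plunger down to its stop and hold it there two seconds, let it come up, then pull the release lever all the way over and ease it slowly back to rest without letting it fly. Keep the other things on the bench in their places.

Things in the scene. Friction and masses are not known exactly. Their poses are not given: they have to be found in the camera images.
- relay1: plug-in relay: black box 42 (x) x 38 (y) x 26 mm high on a narrower grey plug base 36 (x) x 30 (y) mm, 12 mm high, its foot bevelled 2 mm; 38 mm tall in all, about 100 g; stands on its base on the bench. Origin: centre of the underside of the base; z up. Plugs in either way round (half a turn is the same). Two to four of relay1 to relay4 are present
- relay2: plug-in relay: black box 42 (x) x 38 (y) x 26 mm high on a narrower grey plug base 36 (x) x 30 (y) mm, 12 mm high, its foot bevelled 2 mm; 38 mm tall in all, about 100 g; stands on its base on the bench. Origin: centre of the underside of the base; z up. Plugs in either way round (half a turn is the same). Two to four of relay1 to relay4 are present
- relay3: plug-in relay: black box 42 (x) x 38 (y) x 26 mm high on a narrower grey plug base 36 (x) x 30 (y) mm, 12 mm high, its foot bevelled 2 mm; 38 mm tall in all, about 100 g; stands on its base on the bench. Origin: centre of the underside of the base; z up. Plugs in either way round (half a turn is the same). Two to four of relay1 to relay4 are present
- relay4: plug-in relay: black box 42 (x) x 38 (y) x 26 mm high on a narrower grey plug base 36 (x) x 30 (y) mm, 12 mm high, its foot bevelled 2 mm; 38 mm tall in all, about 100 g; stands on its base on the bench. Origin: centre of the underside of the base; z up. Plugs in either way round (half a turn is the same). Two to four of relay1 to relay4 are present
- relay_box: relay box, cover off, fixed to the bench: a shallow grey pan 250 (x) x 112 (y) mm with 21 mm high walls, and a white socket block 212 x 44 mm, 36 mm high along its middle, with four sockets in a row along x. Origin: centre of its underside on the bench; z up
- socket1 (a point): socket 1 of four, 50 mm apart in order along the relay box's +x: centre of its rectangular mouth, 36 mm above the bench; axes as the box's. Hole 38.5 (x) x 32.5 (y) mm, 15 mm deep, mouth bevelled 2 mm. All are free at the start. A relay fully home rests the shoulder of its black box on the socket block: its origin is then 12 mm below this point, its x along the row
- socket2 (a point): socket 2 of four, 50 mm apart in order along the relay box's +x: centre of its rectangular mouth, 36 mm above the bench; axes as the box's. Hole 38.5 (x) x 32.5 (y) mm, 15 mm deep, mouth bevelled 2 mm. All are free at the start. A relay fully home rests the shoulder of its black box on the socket block: its origin is then 12 mm below this point, its x along the row
- socket3 (a point): socket 3 of four, 50 mm apart in order along the relay box's +x: centre of its rectangular mouth, 36 mm above the bench; axes as the box's. Hole 38.5 (x) x 32.5 (y) mm, 15 mm deep, mouth bevelled 2 mm. All are free at the start. A relay fully home rests the shoulder of its black box on the socket block: its origin is then 12 mm below this point, its x along the row
- socket4 (a point): socket 4 of four, 50 mm apart in order along the relay box's +x: centre of its rectangular mouth, 36 mm above the bench; axes as the box's. Hole 38.5 (x) x 32.5 (y) mm, 15 mm deep, mouth bevelled 2 mm. All are free at the start. A relay fully home rests the shoulder of its black box on the socket block: its origin is then 12 mm below this point, its x along the row
- pack: hydraulic power pack, 470 x 120 mm, fixed to the bench: dark motor (Ø 98 mm) at its -x end, aluminium valve block (100 mm cube) in the middle, grey tank at its +x end, tops about 125 mm high; a small pressure gauge stands on the valve block up to 178 mm. Origin: on the bench under the centre of the valve block; x along the motor axis from motor to tank, z up
- plunger (a joint): start plunger: a round black mushroom head (Ø 40 mm, 10 mm thick) on a steel solenoid can standing on the motor. 0 up, 0.014 m pressed down to its stop. Spring: 5 N to start it, 11 N at the stop; it comes back up by itself
- plunger_top (a point): centre of the top face of the plunger head, 194 mm above the bench when up; moves down with it
- lever (a joint): sprung release lever on the -y face of the valve block: 0 at rest, leaning 0.25 rad towards the pack's +x (the tank); 0.9 rad pulled right over towards the pack's -x (the motor), at its stop. It swings about the pack's y axis. Spring: about 2 N at the grip at rest, 7 N at the stop; let go from far over it flies back
- lever_grip (a point): centre of the lever's grip: a black barrel Ø 26 mm, 44 mm long, lying along the pack's y axis across the top of the lever, 125 mm from the hinge, about 219 mm above the bench at rest; can be pinched on its two flat ends from above. It turns with the lever
- lever_hinge (a point): point on the lever's hinge axis in the plane of the lever, 98 mm above the bench; axes as the pack's
- bearing: bystander: steel ball-bearing ring Ø 52 mm, 15 mm high, lying flat among the relays; origin centre of underside
- wrench: bystander: steel wrench lying flat
- screwdriver: bystander: screwdriver lying flat
- tape: bystander: grey roll of tape Ø 100 mm, 24 mm high, lying flat
- jar: bystander: jar Ø 68 mm, 95 mm high, with a yellow cap
- spray: bystander: blue can Ø 52 mm, 150 mm high
- mug: bystander: white mug Ø 80 mm, 90 mm high

How it is judged:
By the outcome, as a careful person would: the job done as asked, in the order asked, and still so for the second after the job is handed in, with the robot touching nothing.
Of relay1, relay2, relay3, relay4 only 2 to 4 are there at a start; the rules pass over those that are not, and their reading is None.
At some moment in a run one of relay1, relay2, relay3, relay4 may be knocked a few centimetres aside while the robot is not near it.
It also fails if it takes over 210 s, if anything falls off the work surface, if the arm or the gripper's body presses on something with over 40 N, if the wrist force passes 120 N, or if a joint passes its speed limit or range.

## Robot

A 6-joint arm with a two-finger parallel gripper is mounted at the origin on the work surface. World frame = base frame: x ahead of the robot, y to its left, z up, the work surface at z = 0. Lengths are in m, angles in degrees, forces in N, time in s.
With the tool pointing down it reaches from about 0.25 to 0.725 m from the base axis. Payload 9.7 kg.
Tool frame: the origin (TCP) lies between the finger pads; the fingertips stand 25 mm ahead of it and the grasp point (between the pads) lies 6 mm ahead of it; z points along the fingers, y is the line along which they close (so a half turn about z gives the same grasp; the last joint's range is limited). The gripper opens to 85 mm and grips with 20 to 120 N. Pads are 22 mm wide; open, the fingers measure 114 mm over their backs; the gripper's body (76 mm by 85 mm) begins 54 mm behind the grasp point. The pads swing forward as they close: fully open they stand 13 mm farther back than shut.
Start: joints at [-63.713, 4.979, 10.078, 95.1, 0, 90], TCP at [0.244, -0.493, 0.256] pointing down, gripper open.
Joint ranges: [-179.16, 179.16], [-48.56, 103.87], [-65.8, 70.77], [-126.05, 130.52], [-82.76, 87.17], [-180, 180]. Speed limits (degrees/s): [127.2, 127.2, 147.25, 180, 180, 180].

## Interface

Orientations are given as [roll, pitch, yaw] about the fixed x, y, z axes, in that order (R = Rz(yaw) Ry(pitch) Rx(roll)).
In Python, from workcell import bot, optics, probe_bus gives the robot as it stands (bot), with the cameras (optics) and the readings (probe_bus).
- The arm moves only by the shell command python3 drive.py 'ROWS' [FORCE]. ROWS is rows parted by semicolons, their numbers by spaces, 1 to 5 of them, each of 5 numbers: dx, dy, dz in m, then a turn about the tool's z in degrees, then the finger opening in m; each row is the pose to reach, as a shift and turn from the pose commanded when the command began, along the tool's axes at that moment; what a row does not reach only later rows make up. A row lasts 1/12 s, in which the tool goes at most 0.0417 m and 7.16 degrees, less where a joint would pass 70% of its speed; a pose out of reach is approached as far as the arm can. The fingers move at their own pace and stop on an object; FORCE is the grip in N (left out, the last holds). Time passes only in rows, so rows that do not move let the fingers close. It prints the time, the measured TCP pose, the force, the opening and the grip force at its end.
- probe_bus.get_obs(): the state, without advancing time (a new reading comes with each control period).
- optics.camera(name): name is "scene" or "top" or "wrist"; returns the picture (420x560x3 uint8, blue, green, red); there is no depth.
- optics.camera_info(name): a dict with "mtx" (3x3 intrinsics, pixels), "k1" (the pictures are not rectified: a ray, as slopes to the right and down, at radius r is drawn at 1 + k1 r^2 times it, then the intrinsics apply), "extrinsics" (4x4, takes a point from camera to world coordinates). Camera axes: x right, y down, z forward; pixel columns grow to the right and rows downward; lengths in m; the calibration is good to about 2 mm. A picture is of the moment at which its call begins: read the wrist's pose just before it. camera_info takes no time and is no camera call; for the wrist camera it gives the pose at the moment of the call.
- bot.job_done(): hands the job in; it is judged then, once.
The state is a dict: "time": time; "q": joint angles; "qd": joint speeds; "joint_efforts": joint torques, N m; "ee_pos": TCP position; "tcp_rot": TCP orientation; "wrist_force": force on the tool from outside, world axes, zero at the start; "torque": the same for the moment, N m; "opening": finger opening in m; "grasp_force": force on a finger pad.
Only numpy, scipy, OpenCV 4.12 (cv2) and the standard library are available. Lean on these libraries where they do the work, as an engineer would, in place of code of your own. Each camera call takes 0.05 s, during which the arm holds its last target. There are 200 camera calls.

## Working session

There is one attempt and no reset: what is moved stays moved. The work goes in short steps, Python scripts to look and compute and a shell command to move; the robot and the scene stay as the last step left them, time stands still between calls to the robot, and variables do not carry over. Pictures are saved under pics/ and viewed, at most 14 in all, crops included, and the job is handed in when it is done.

```bash
ls; mkdir -p pics
python3 - <<'E'
from workcell import bot, optics, probe_bus
import cv2
o=probe_bus.get_obs();print(o)
for n in("scene","top"):
    cv2.imwrite(f"pics/{n}0.png",optics.camera(n)); print(n,optics.camera_info(n))
print(optics.camera_info("wrist"))
E
```

```text
drive.py
pics
workcell.py
{'time': 0.0, 'q': array([-6.37131093e+01,  5.01142542e+00,  1.00360909e+01,  9.50982572e+01,
       -2.33259675e-03,  9.00014413e+01]), 'qd': array([ 0.01771327,  0.00583607, -0.14103575, -0.0689741 , -0.01924669,
        0.04996741]), 'joint_efforts': array([-2.61837013e-04, -5.20386422e+01,  4.64801252e+01,  1.62709260e-02,
       -6.23265237e-05,  2.79523306e-05]), 'ee_pos': array([ 0.24348836, -0.49296908,  0.25559457]), 'tcp_rot': array([-1.79926408e+02,  2.33444611e-03,  2.62854524e+01]), 'wrist_force': array([-0.09386764, -0.59143253, -0.42569024]), 'torque': array([0.06560129, 0.01931668, 0.004664  ]), 'grasp_force': 0.0, 'opening': 0.08534928754928292}
scene {'mtx': array([[470.63863087,   0.        , 271.61783122],
       [  0.        , 470.63863087, 207.39558009],
       [  0.        ,   0.        ,   1.        ]]), 'k1': -0.005398617892607679, 'extrinsics': array([[ 0.44981313,  0.75592963, -0.4756454 ,  1.06776733],
       [ 0.89306752, -0.38661336,  0.23013153, -0.28844731],
       [-0.00992762, -0.52829964, -0.84899996,  1.15577839],
       [
[... 354 characters left out ...]
08,  0.01417425, -0.04776003],
       [-0.01597484, -0.11067417, -0.99372835,  1.15620893],
       [ 0.        ,  0.        ,  0.        ,  1.        ]])}
{'mtx': array([[349.21231609,   0.        , 283.0651559 ],
       [  0.        , 349.21231609, 209.48034238],
       [  0.        ,   0.        ,   1.        ]]), 'k1': -0.0766890423798963, 'extrinsics': array([[ 4.42928710e-01, -8.49621109e-01, -2.86283300e-01,
         3.14921516e-01],
       [-8.96556750e-01, -4.19879549e-01, -1.41021837e-01,
        -4.57139862e-01],
       [-3.89372984e-04,  3.19131846e-01, -9.47710248e-01,
         3.73412392e-01],
       [ 0.00000000e+00,  0.00000000e+00,  0.00000000e+00,
         1.00000000e+00]])}
```

View pics/top0.png

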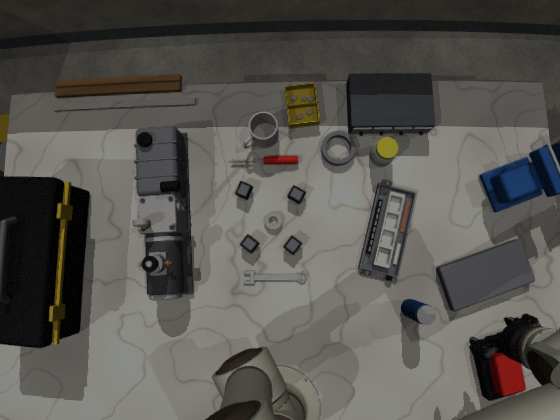

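View pics/scene0.png

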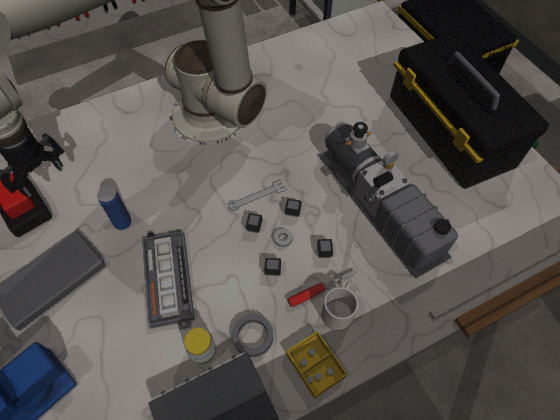

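The top view shows four relays at about (244,190), (297,194), (250,243) and (293,245), with the bearing at (273,222) and the sockets running from (383,257) to (398,202). The plunger is near (152,263), the lever grip near (170,186) and the gauge at (143,223). The scene view agrees. I'll enlarge the top view and run the masks on it.

```bash
cat > h.py <<'E'
import numpy as np, cv2
from workcell import bot, optics, probe_bus
def ray(ci,px):
    px=np.atleast_2d(np.float64(px)); K=ci["mtx"]
    n=cv2.undistortPoints(px[:,None],K,np.array([ci["k1"],0,0,0.]))[:,0] 
    d=np.c_[n,np.ones(len(n))]@ci["extrinsics"][:3,:3].T
    return ci["extrinsics"][:3,3],d
def onz(ci,px,z):
    c,d=ray(ci,px); return (c+d*((z-c[2])/d[:,2])[:,None])[:,:2]
def tri(l):
    A=np.zeros((3,3));b=np.zeros(3)
    for ci,p in l:
        c,d=ray(ci,p);d=d[0]/np.linalg.norm(d[0]);P=np.eye(3)-np.outer(d,d);A+=P;b+=P@c
    return np.linalg.solve(A,b)
def pix(ci,P):
    E=ci["extrinsics"];p=(np.atleast_2d(P)-E[:3,3])@E[:3,:3]
    n=p[:,:2]/p[:,2:];n=n*(1+ci["k1"]*(n**2).sum(1))[:,None]
    return n*ci["mtx"][0,0]+ci["mtx"][:2,2]
def crop(im,x,y,w,h,s,f): cv2.imwrite(f,cv2.resize(im[y:y+h,x:x+w],None,fx=s,fy=s,interpolation=cv2.INTER_CUBIC))
E
python3 - <<'E'
from h import *
a=cv2.imread("pics/top0.png");b=cv2.imread("pics/scene0.png")
A=cv2.resize(a[170:300,220:420],None,fx=4,fy=4,interpolation=3)
cv2.imwrite("pics/top_c.png",A)
P=cv2.resize(a[120:305,125:205],None,fx=3.2,fy=3.2,interpolation=3);Q=cv2.resize(b[110:270,315:455],None,fx=3.7,fy=3.7,interpolation=3)
C=np.zeros((600,P.shape[1]+Q.shape[1],3),np.uint8);C[:P.shape[0],:P.shape[1]]=P;C[:Q.shape[0],P.shape[1]:]=Q;cv2.imwrite("pics/pack_c.png",C);print(P.shape,Q.shape)
E
```

```text
(592, 256, 3) (592, 518, 3)
```

View pics/top_c.png

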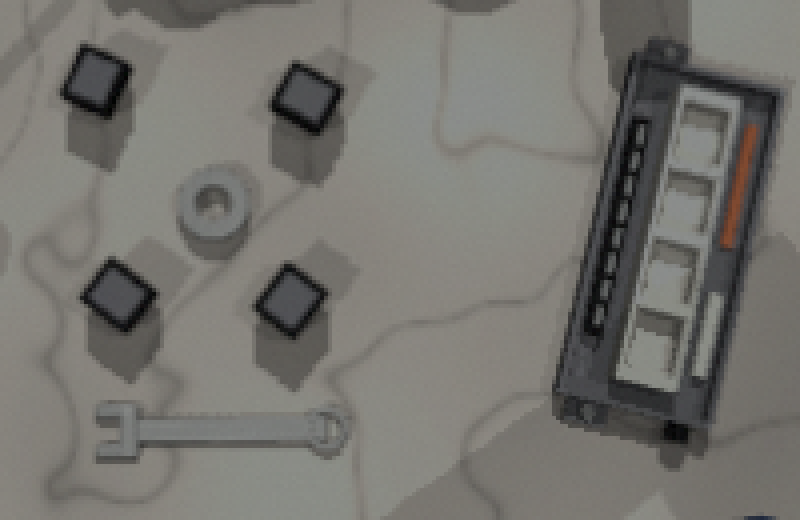

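View pics/pack_c.png

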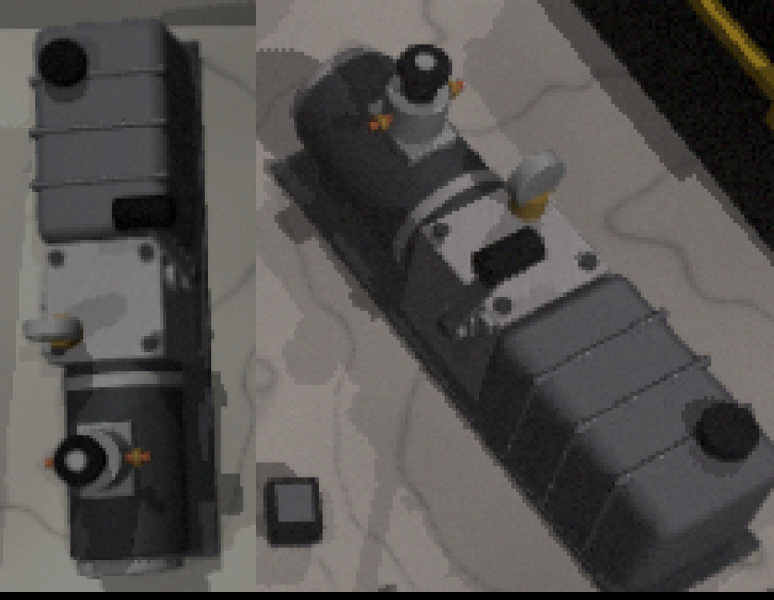

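The relay tops are clear dark squares, the white block shows four sockets, and the plunger, grip and gauge are all unobstructed. Plunger: top (150,264), scene (361,129). Grip: top (170,187), scene (383,179). Next, world estimates.

Run:
```python
from h import *
np.set_printoptions(precision=4,suppress=True)
T=optics.camera_info("top");S=optics.camera_info("scene")
a=cv2.imread("pics/top0.png")
g=cv2.cvtColor(a,cv2.COLOR_BGR2GRAY)
print("relay gray crop row", g[190,230:260], g[245,284:304])
m=(g<75).astype(np.uint8)
for c in cv2.findContours(m[170:300,225:310],0,1)[0]:
    if cv2.contourArea(c)<60: continue
    c=c+np.array([225,170]); p=onz(T,c[:,0],.036).astype(np.float32)
    print("relay",cv2.minAreaRect(p),onz(T,cv2.minAreaRect(c)[0],.036))
hsv=cv2.cvtColor(a,cv2.COLOR_BGR2HSV)
print("white",a[219,382:405].tolist()[::3])
so=np.array([(703,135),(685,204),(670,272),(655,343)])/4+[220,170]
s=onz(T,so,.036);print("sockets",s,np.linalg.norm(np.diff(s,axis=0),axis=1));d=s[0]-s[3];print("row yaw",np.degrees(np.arctan2(d[1],d[0])))
P=tri([(T,(150,264.1)),(S,(360.7,128.9))]);G=tri([(T,(170,186.6)),(S,(383.4,178.9))]);print("plunger",P,onz(T,(150,264.1),.194),"grip",G,onz(T,(170,186.6),.219))
```

```text
relay gray crop row [133 135 135 132 123 107  53  35  67  80  80  80  78  82  81  79  81  67
  40  14   6  27  89 119 120 118 120 119 129 136] [ 41  24  57  77  82  82  81  82  81  81  83  82  82  73  49  18  50  94
 113 121]
relay ((0.450777530670166, -0.05095507949590683), (0.04151865467429161, 0.04539209604263306), 50.517845153808594) [[ 0.4508 -0.0509]]
relay ((0.45564189553260803, 0.0674014538526535), (0.048418078571558, 0.04023754969239235), 50.717063903808594) [[0.4556 0.0674]]
relay ((0.5912221074104309, -0.06543827056884766), (0.048875875771045685, 0.04465878754854202), 57.64845657348633) [[ 0.5911 -0.0655]]
relay ((0.6064720153808594, 0.08130117505788803), (0.04848729819059372, 0.04591049626469612), 63.40871810913086) [[0.6065 0.0812]]
white [[57, 59, 59], [120, 125, 124], [140, 141, 139], [135, 137, 135], [127, 131, 129], [80, 86, 85], [90, 90, 87], [45, 68, 117]]
sockets [[ 0.5624 -0.3435]
 [ 0.514  -0.3285]
 [ 0.4667 -0.316 ]
 [ 0.4177 -0.3036]] [0.0507 0.0489 0.0505]
row yaw -15.420122083646394
plunger [0.4068 0.3013 0.1804] [[0.406  0.2935]] grip [0.5915 0.2431 0.2154] [[0.5897 0.2392]]
```

```bash
cat > to.py <<'E'
import sys,numpy as np
from scipy.spatial.transform import Rotation as Ro
from workcell import bot, optics, probe_bus
def to(x,y,z,yaw=None):
    o=probe_bus.get_obs();R=Ro.from_euler("xyz",o["tcp_rot"],degrees=True).as_matrix()
    d=R.T@(np.array([x,y,z])-o["ee_pos"]);t=0 if yaw is None else -((yaw-o["tcp_rot"][2]+90)%180-90)
    print("shift",np.round(d,4),"turn",round(t,2),"rows",round(np.linalg.norm(d)/.0417,1),"t",round(o["time"],1),"pos",np.round(o["ee_pos"],4),np.round(o["tcp_rot"],1))
if __name__=="__main__": to(*map(float,sys.argv[1:]))
E
python3 to.py .451 -.051 .2
```

```text
shift [ 0.3818 -0.3043  0.056 ] turn 0 rows 11.8 t 0.1 pos [ 0.2435 -0.493   0.2557] [-179.9    0.    26.3]
```

```bash
python3 drive.py '0.382 -0.304 0 0 0.085;0.382 -0.304 0 0 0.085;0.382 -0.304 0 0 0.085;0.382 -0.304 0 0 0.085;0.382 -0.304 0 0 0.085' 40; python3 to.py .451 -.051 .16 ; python3 to.py .451 -.051 .16 50.5
```

```text
time: 0.52
ee_pos: [0.3324, -0.3028, 0.2559]
tcp_rot: [-180.0, 0.0, 26.2]
wrist_force: [1.3, -0.9, -0.1]
opening: 0.0849
grasp_force: 0.0
shift [ 0.2177 -0.1734  0.096 ] turn 0 rows 7.1 t 0.5 pos [ 0.3324 -0.3028  0.2559] [-180.     0.    26.2]
shift [ 0.2177 -0.1734  0.096 ] turn -24.26 rows 7.1 t 0.5 pos [ 0.3324 -0.3028  0.2559] [-180.     0.    26.2]
```

```bash
python3 drive.py '0.218 -0.173 0.096 -24.3 0.085;0.218 -0.173 0.096 -24.3 0.085;0.218 -0.173 0.096 -24.3 0.085;0.218 -0.173 0.096 -24.3 0.085;0.218 -0.173 0.096 -24.3 0.085' ; python3 to.py .451 -.051 .16 50.5
```

```text
time: 0.93
ee_pos: [0.4166, -0.1246, 0.1877]
tcp_rot: [180.0, -0.0, 50.8]
wrist_force: [1.1, -1.0, 0.3]
opening: 0.0851
grasp_force: 0.0
shift [ 0.0788 -0.0199  0.0277] turn 0.29 rows 2.1 t 0.9 pos [ 0.4166 -0.1246  0.1877] [180.   -0.   50.8]
```

```bash
python3 drive.py '0.079 -0.02 0.028 0 0.085;0.079 -0.02 0.028 0 0.085;0.079 -0.02 0.028 0 0.085;0.079 -0.02 0.028 0 0.085'
python3 - <<'E'
from h import *
import pickle
ci=optics.camera_info("wrist");im=optics.camera("wrist");cv2.imwrite("pics/w1.png",im);pickle.dump(ci,open("w1.pkl","wb"))
E
```

```text
time: 1.27
ee_pos: [0.4509, -0.0508, 0.159]
tcp_rot: [-179.9, 0.1, 50.8]
wrist_force: [-0.5, -1.0, 0.8]
opening: 0.0853
grasp_force: 0.0
```

View pics/w1.png

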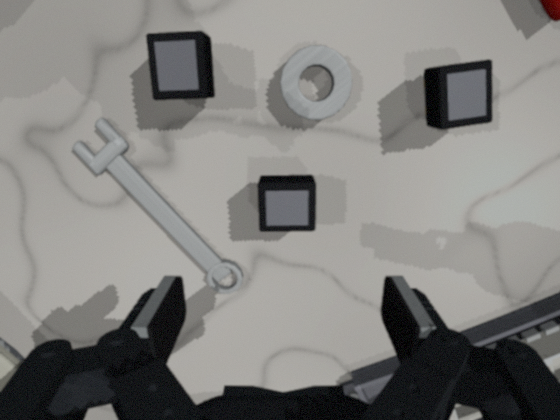

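The wrist view shows relay A at (287,203) under the tool, two more at (181,65) and (459,94), the bearing at (316,82) and the wrench lower left. I'll measure the grey labels on the top plane.

```bash
cat > relays.py <<'E'
from h import *
def relays(im,ci,zt=.038,v=False):
    g=cv2.GaussianBlur(cv2.cvtColor(im,cv2.COLOR_BGR2GRAY),(3,3),0);out=[]
    dark=(g<58).astype(np.uint8)
    cs,hi=cv2.findContours(dark,cv2.RETR_CCOMP,cv2.CHAIN_APPROX_NONE)
    for c,h in zip(cs,hi[0]):
        if h[3]<0 or cv2.contourArea(c)<400: continue   # holes in dark = labels
        p=onz(ci,c[:,0],zt).astype(np.float32);(x,y),(w,hh),an=cv2.minAreaRect(p)
        if not(.02<w<.05 and .02<hh<.05): continue
        ang=an if w>hh else an+90   # long side direction
        out.append((x,y,(ang+90)%180-90,max(w,hh)*1e3,min(w,hh)*1e3,cv2.contourArea(p)*1e6))
    return out
E
python3 - <<'E'
from relays import *
import pickle
for r in relays(cv2.imread("pics/w1.png"),pickle.load(open("w1.pkl","rb"))): print(np.round(r,4))
E
```

```text
[ 4.048000e-01 -2.245000e-01  1.769110e+01  4.296910e+01  3.315480e+01
  8.487527e+02]
[ 4.524000e-01 -5.070000e-02 -3.912820e+01  3.270870e+01  2.810070e+01
  8.958884e+02]
[ 5.95700e-01 -6.46000e-02  5.97143e+01  3.25571e+01  2.85425e+01
  8.89531e+02]
[4.580000e-01 6.960000e-02 5.211570e+01 3.225340e+01 2.835540e+01
 8.684934e+02]
```

```bash
python3 drive.py '0 0 0 35 0.06;0 0 0 35 0.06;0 0 0 35 0.06;0 0 0 35 0.06;0 0 0 35 0.06'|head -1; python3 drive.py '0 0 0 35 0.06;0 0 0 35 0.06;0 0 0 35 0.06;0 0 0 35 0.06;0 0 0 35 0.06'|head -1;python3 drive.py '0 0 0 20 0.06;0 0 0 20 0.06;0 0 0 20 0.06;0 0 0 20 0.06;0 0 0 20 0.06'
python3 - <<'E'
from relays import *
from to import to
ci=optics.camera_info("wrist");im=optics.camera("wrist")
for r in relays(im,ci): print(np.round(r,4))
to(.4524,-.0507,.038,-39.1)
E
```

```text
time: 1.73
time: 2.15
time: 2.57
ee_pos: [0.3848, -0.1999, 0.1609]
tcp_rot: [-175.1, 1.0, -30.3]
wrist_force: [0.1, -1.1, -0.3]
opening: 0.0605
grasp_force: 0.0
[ 4.525000e-01 -5.020000e-02 -3.835640e+01  3.332820e+01  2.907210e+01
  9.088549e+02]
shift [-0.0149 -0.154   0.1366] turn 8.65 rows 4.9 t 2.6 pos [ 0.3834 -0.2014  0.161 ] [-175.2    0.9  -30.5]
```

The TCP drifted and tilted during the pure turn, so I'll check the joints before moving on.

```bash
python3 drive.py '0 0 0 0 0.06;0 0 0 0 0.06'; python3 -c "
from workcell import bot, optics, probe_bus
o=probe_bus.get_obs();print(o['q'],o['qd'])"
```

```text
time: 2.78
ee_pos: [0.3859, -0.1982, 0.1609]
tcp_rot: [-175.0, 0.9, -30.1]
wrist_force: [0.3, -0.1, 0.1]
opening: 0.0603
grasp_force: 0.0
[-30.16037165 -10.9967963  -15.88665001  86.05135794   4.95550389
 179.90979909] [ 1.73116777  0.33632501  0.00986214 -0.08184897  0.17212784  0.15614278]
```

```bash
python3 drive.py '0 0 0 -35 0.06;0 0 0 -35 0.06;0 0 0 -35 0.06;0 0 0 -35 0.06;0 0 0 -35 0.06'; python3 drive.py '0 0 0 0 0.06;0 0 0 0 0.06'; python3 -c "
from workcell import bot, optics, probe_bus
o=probe_bus.get_obs();print(o['q'],o['qd'])"
```

```text
time: 3.2
ee_pos: [0.3866, -0.197, 0.1605]
tcp_rot: [-175.4, -2.1, 5.4]
wrist_force: [0.0, 0.1, -0.4]
opening: 0.0601
grasp_force: 0.0
time: 3.37
ee_pos: [0.3865, -0.1971, 0.1605]
tcp_rot: [-175.4, -2.0, 4.8]
wrist_force: [-0.8, 0.8, 0.1]
opening: 0.0597
grasp_force: 0.0
[-29.98226423 -10.9534192  -15.89428978  86.04193708   4.94977695
 145.13213082] [-0.12983503 -0.08711296 -0.05393905 -0.02318306 -0.01019808  1.68405043]
```

The commanded pose kept a small sideways tilt (q5 = 5°) after q6 hit its +180 limit. The opposite limit should tilt it back, so I'll turn the other way.

```bash
python3 drive.py '0 0 0 -35 0.06;0 0 0 -35 0.06;0 0 0 -35 0.06;0 0 0 -35 0.06;0 0 0 -35 0.06'>o
python3 drive.py '0 0 0 -35 0.06;0 0 0 -35 0.06;0 0 0 -35 0.06;0 0 0 -35 0.06;0 0 0 -35 0.06'>o
python3 drive.py '0 0 0 -35 0.06;0 0 0 -35 0.06;0 0 0 -35 0.06;0 0 0 -35 0.06;0 0 0 -35 0.06'>o
python3 drive.py '0 0 0 -35 0.06;0 0 0 -35 0.06;0 0 0 -35 0.06;0 0 0 -35 0.06;0 0 0 -35 0.06'>o
python3 drive.py '0 0 0 -35 0.06;0 0 0 -35 0.06;0 0 0 -35 0.06;0 0 0 -35 0.06;0 0 0 -35 0.06'>o
python3 drive.py '0 0 0 -35 0.06;0 0 0 -35 0.06;0 0 0 -35 0.06;0 0 0 -35 0.06;0 0 0 -35 0.06'>o
python3 drive.py '0 0 0 -35 0.06;0 0 0 -35 0.06;0 0 0 -35 0.06;0 0 0 -35 0.06;0 0 0 -35 0.06'>o
python3 drive.py '0 0 0 -35 0.06;0 0 0 -35 0.06;0 0 0 -35 0.06;0 0 0 -35 0.06;0 0 0 -35 0.06'>o
python3 drive.py '0 0 0 -35 0.06;0 0 0 -35 0.06;0 0 0 -35 0.06;0 0 0 -35 0.06;0 0 0 -35 0.06'
cat > st.py <<'E'
from workcell import bot, optics, probe_bus
import numpy as np
from scipy.spatial.transform import Rotation as Ro
o=probe_bus.get_obs();z=Ro.from_euler("xyz",o["tcp_rot"],degrees=True).as_matrix()[:,2]
print("t",round(o["time"],2),"q",np.round(o["q"],2),"pos",np.round(o["ee_pos"],4),"rot",np.round(o["tcp_rot"],2),"tilt xy deg",np.round(np.degrees(z[:2]),2))
E
python3 st.py
```

```text
time: 7.12
ee_pos: [0.3864, -0.1972, 0.1604]
tcp_rot: [-175.3, 1.8, -39.8]
wrist_force: [-0.1, -1.6, -0.3]
opening: 0.0599
grasp_force: 0.0
t 7.12 q [ -30.    -10.95  -15.9    86.04    4.95 -170.19] pos [ 0.3864 -0.1972  0.1604] rot [-175.29    1.82  -39.78] tilt xy deg [1.62 4.77]
```

```bash
python3 drive.py '0 0 0 -20 0.06;0 0 0 -20 0.06;0 0 0 -20 0.06'>o; python3 st.py
python3 drive.py '0 0 0 -7 0.06;0 0 0 -7 0.06'>o; python3 st.py
python3 drive.py '0 0 0 -7 0.06;0 0 0 -7 0.06'>o; python3 st.py
```

```text
t 7.37 q [ -23.06  -11.81  -16.57   85.39    3.1  -179.7 ] pos [ 0.4039 -0.1566  0.1603] rot [-1.769e+02  1.600e-01 -2.335e+01] tilt xy deg [1.08 2.91]
t 7.53 q [ -17.62  -12.29  -16.91   85.14    1.85 -179.71] pos [ 0.4145 -0.1229  0.1605] rot [-178.15   -0.23  -17.91] tilt xy deg [0.79 1.69]
t 7.7 q [ -12.82  -12.59  -17.15   85.02    0.52 -179.73] pos [ 0.4212 -0.0934  0.1605] rot [-179.47   -0.41  -13.08] tilt xy deg [0.52 0.42]
```

```bash
python3 drive.py '0 0 0 -2.5 0.06;0 0 0 -2.5 0.06'>o; python3 st.py;python3 to.py .4524 -.0507 .16 140.9
```

```text
t 7.87 q [-1.1350e+01 -1.2610e+01 -1.7170e+01  8.5020e+01  5.0000e-02 -1.7977e+02] pos [ 0.4229 -0.0846  0.1604] rot [-179.95   -0.41  -11.57] tilt xy deg [ 0.41 -0.03]
shift [ 0.0221 -0.0391  0.0006] turn 27.53 rows 1.1 t 7.9 pos [ 0.4229 -0.0846  0.1604] [-179.9   -0.4  -11.6]
```

```bash
python3 drive.py '0.022 -0.039 0 27.5 0.06;0.022 -0.039 0 27.5 0.06;0.022 -0.039 0 27.5 0.06;0.022 -0.039 0 27.5 0.06;0.022 -0.039 0 27.5 0.06'>o; python3 st.py
python3 - <<'E'
from relays import *
from to import to
ci=optics.camera_info("wrist");im=optics.camera("wrist");cv2.imwrite("pics/w2.png",im)
for r in relays(im,ci): print(np.round(r,4))
to(.4524,-.0507,.038,-39.1)
E
```

```text
t 8.28 q [-6.6200e+00 -9.2700e+00 -1.4340e+01  8.4530e+01  1.0000e-02 -1.4708e+02] pos [ 0.452  -0.0524  0.1604] rot [-179.78   -0.33  -39.54] tilt xy deg [ 0.4  -0.04]
[4.581000e-01 7.010000e-02 5.138860e+01 3.236010e+01 2.894580e+01
 7.462931e+02]
[ 4.524000e-01 -5.020000e-02 -3.876910e+01  3.295080e+01  2.826000e+01
  8.908585e+02]
[ 5.956000e-01 -6.430000e-02  6.009060e+01  3.246240e+01  2.820290e+01
  8.753128e+02]
shift [-0.0015 -0.0012  0.1225] turn -0.0 rows 2.9 t 8.3 pos [ 0.452  -0.0525  0.1605] [-179.8   -0.3  -39.1]
```

```bash
python3 drive.py '-0.0015 -0.0015 0.1 0 0.06;-0.0015 -0.0015 0.1 0 0.06;-0.0015 -0.0015 0.1 0 0.06;-0.0015 -0.0015 0.12 0 0.06;-0.0015 -0.0015 0.1225 0 0.06'; python3 to.py .4524 -.0503 .038 -38.9
python3 drive.py '0 0 0 0 0.06;0 0 0 0 0.03;0 0 0 0 0.03;0 0 0 0 0.03;0 0 0 0 0.03' 50;python3 st.py
```

```text
time: 8.75
ee_pos: [0.4506, -0.0503, 0.0346]
tcp_rot: [-179.9, -0.1, -38.9]
wrist_force: [-0.5, -0.2, -0.6]
opening: 0.0601
grasp_force: 0.0
shift [ 0.0015 -0.0011 -0.0034] turn -0.04 rows 0.1 t 8.8 pos [ 0.4506 -0.0503  0.0346] [-1.799e+02 -1.000e-01 -3.890e+01]
time: 9.17
ee_pos: [0.4538, -0.0503, 0.0398]
tcp_rot: [-179.7, -0.5, -39.0]
wrist_force: [-1.1, -0.8, 6.8]
opening: 0.037
grasp_force: 51.0
t 9.17 q [-6.3100e+00 -6.8800e+00 -2.5680e+01  7.0620e+01 -2.0000e-02 -1.4727e+02] pos [ 0.4538 -0.0503  0.0398] rot [-179.7    -0.5   -39.04] tilt xy deg [ 0.58 -0.08]
```

```bash
python3 drive.py '0 0 -0.1 0 0.03;0 0 -0.1 0 0.03;0 0 -0.1 0 0.03' >o; python3 st.py
python3 - <<'E'
from relays import *
from to import to
ci=optics.camera_info("wrist");im=optics.camera("wrist");cv2.imwrite("pics/w3.png",im)
to(.4177,-.3036,.14,164.6)
E
```

```text
t 9.42 q [  -6.3    -9.41  -16.31   82.34    0.   -147.27] pos [ 0.4533 -0.0501  0.1437] rot [-179.59   -0.64  -39.04] tilt xy deg [ 0.75 -0.08]
shift [0.1312 0.2199 0.0051] turn -23.64 rows 6.1 t 9.5 pos [ 0.4542 -0.0501  0.1453] [-179.5   -0.8  -39. ]
```

View pics/w3.png

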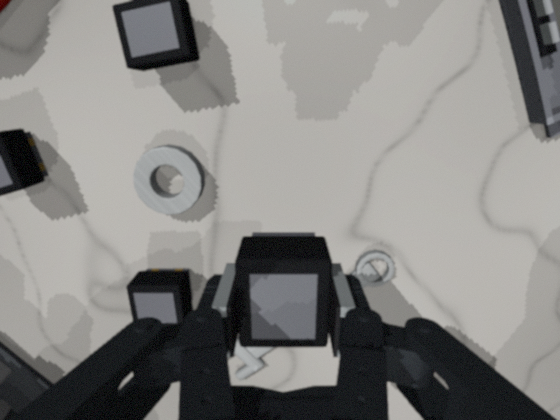

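The relay is held straight between the pads, with its label at (283,306). The other relays and the bearing look undisturbed. Now carry it to the near socket.

```bash
python3 drive.py '0.13 0.22 -0.02 35 0.03;0.13 0.22 -0.02 35 0.03;0.13 0.22 -0.02 35 0.03;0.13 0.22 -0.02 35 0.03;0.13 0.22 -0.02 35 0.03'>o
python3 drive.py '0 0 0 35 0.03;0 0 0 35 0.03;0 0 0 35 0.03;0 0 0 35 0.03;0 0 0 35 0.03'>o
python3 drive.py '0 0 0 35 0.03;0 0 0 35 0.03;0 0 0 35 0.03;0 0 0 35 0.03;0 0 0 35 0.03'>o
python3 drive.py '0 0 0 35 0.03;0 0 0 35 0.03;0 0 0 35 0.03;0 0 0 35 0.03;0 0 0 35 0.03'>o;python3 st.py; python3 to.py .4177 -.3036 .16 164.6
```

```text
t 11.13 q [-31.31  -4.07 -10.29  83.38   0.18 -31.91] pos [ 0.4213 -0.2553  0.1544] rot [-179.94    0.43 -179.4 ] tilt xy deg [ 0.43 -0.06]
shift [ 0.0041 -0.0482 -0.0055] turn 16.0 rows 1.2 t 11.1 pos [ 0.4213 -0.2553  0.1544] [-179.9    0.4 -179.4]
```

```bash
python3 drive.py '-0.134 -0.049 -0.015 16 0.03;-0.134 -0.049 -0.015 16 0.03;-0.134 -0.049 -0.015 16 0.03;-0.134 -0.049 -0.015 16 0.03;-0.134 -0.049 -0.015 16 0.03'>o; python3 drive.py '0 0 0 0 0.03;0 0 0 0 0.03'>o;python3 st.py; python3 to.py .5624 -.3435 .16 164.6;python3 - <<'E'
from relays import *
import pickle
ci=optics.camera_info("wrist");im=optics.camera("wrist");cv2.imwrite("pics/w4.png",im);pickle.dump((ci,probe_bus.get_obs()),open("w4.pkl","wb"))
E
```

```text
t 11.72 q [-28.59  15.14  12.13  86.65   0.16 -13.55] pos [ 0.5553 -0.3018  0.17  ] rot [179.93   0.36 164.96] tilt xy deg [ 0.37 -0.02]
shift [-0.0176 -0.0384  0.01  ] turn 0.36 rows 1.0 t 11.7 pos [ 0.5553 -0.3018  0.17  ] [179.9   0.4 165. ]
```

View pics/w4.png

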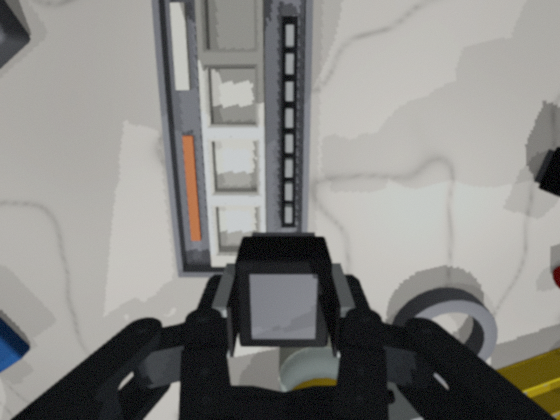

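The view shows all four sockets with centres at roughly (232,22), (237,95), (237,163) and (239,222), and the held relay's label at (283,306). I'll zoom in to pick the mouth edges.

Run:
```python
from relays import *
a=cv2.imread("pics/w4.png")
A=cv2.resize(a[0:270,190:280],None,fx=4,fy=4,interpolation=cv2.INTER_CUBIC)
A=cv2.convertScaleAbs(A,alpha=1.3,beta=-30)
B=np.hstack([A[:540],A[540:1080]]);cv2.imwrite("pics/w4c.png",B)
```

```text
(no output)
```

View pics/w4c.png

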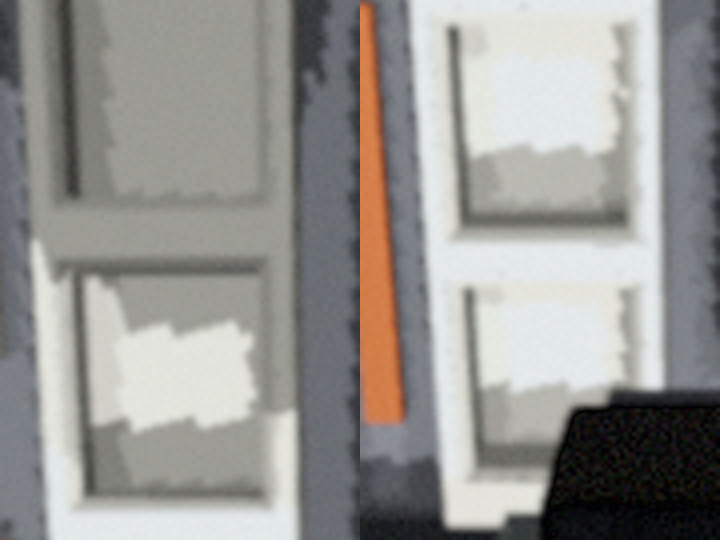

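Run:
```python
from relays import *
import pickle
np.set_printoptions(precision=4,suppress=True)
ci,o=pickle.load(open("w4.pkl","rb"));im=cv2.imread("pics/w4.png")
b=onz(ci,[(236.5,200),(234,132.75),(231.6,57.8)],.036);print(b,np.linalg.norm(np.diff(b,axis=0),axis=1))
d=b[0]-b[2];u=d/np.linalg.norm(d);print("yaw",np.degrees(np.arctan2(u[1],u[0])))
m=b.mean(0);print("S1..S4 (far to near)",[m+u*k for k in(.075,.025,-.025,-.075)])
print(o["ee_pos"],o["tcp_rot"])
for r in relays(im,ci,o["ee_pos"][2]-.0018):print(np.round(r,4))
```

```text
[[ 0.5401 -0.3351]
 [ 0.4919 -0.3219]
 [ 0.4436 -0.3086]] [0.0501 0.0501]
yaw -15.347464552880611
S1..S4 (far to near) [array([ 0.5642, -0.3417]), array([ 0.516 , -0.3285]), array([ 0.4678, -0.3153]), array([ 0.4195, -0.302 ])]
[ 0.5551 -0.3018  0.1703] [179.9307   0.3814 164.9473]
[   0.5814   -0.31     72.6227   49.6287   32.4921 1166.7811]
[  0.553   -0.3021 -15.0283  32.2208  28.0044 877.7349]
```

```bash
python3 to.py .5663 -.3414 .09 164.63
python3 - <<'E'
from h import *
T=optics.camera_info("top");print("jar",onz(T,(387,148),.095),"spray",onz(T,(411,308),.0),"mug",onz(T,(263,127),.09))
E
```

```text
shift [-0.0206 -0.0354  0.0804] turn 0.32 rows 2.2 t 11.8 pos [ 0.5551 -0.3018  0.1703] [179.9   0.4 164.9]
jar [[ 0.70753471 -0.31167829]] spray [[ 0.26784432 -0.38501301]] mug [[0.7737459  0.02415453]]
```

```bash
python3 drive.py '-0.0206 -0.0354 0.02 0.3 0.03;-0.0206 -0.0354 0.06 0.3 0.03;-0.0206 -0.0354 0.08 0.3 0.03;-0.0206 -0.0354 0.08 0.3 0.03;-0.0206 -0.0354 0.08 0.3 0.03'>o; python3 drive.py '0 0 0 0 0.03;0 0 0 0 0.03;0 0 0 0 0.03'
python3 - <<'E'
from relays import *
from to import to
to(.5663,-.3414,.07,164.63)
ci=optics.camera_info("wrist");o=probe_bus.get_obs();im=optics.camera("wrist");cv2.imwrite("pics/w5.png",im)
for r in relays(im,ci,o["ee_pos"][2]-.0018):print(np.round(r,4))
E
```

```text
time: 12.43
ee_pos: [0.5679, -0.3419, 0.0929]
tcp_rot: [180.0, 0.6, 164.7]
wrist_force: [0.1, -0.1, -0.6]
opening: 0.0372
grasp_force: 51.0
shift [0.002  0.0001 0.0229] turn 0.03 rows 0.6 t 12.4 pos [ 0.5679 -0.3419  0.0929] [180.    0.6 164.7]
[ 5.660000e-01 -3.423000e-01 -1.542060e+01  3.288900e+01  2.834790e+01
  9.048954e+02]
```

```bash
python3 drive.py '0.002 0 0 0 0.03;0.002 0 0.01 0 0.03;0.002 0 0.015 0 0.03;0.002 0 0.018 0 0.03'; python3 drive.py '0 0 0.003 0 0.03;0 0 0.006 0 0.03;0 0 0.009 0 0.03;0 0 0.011 0 0.03;0 0 0.012 0 0.03'; python3 st.py
```

```text
time: 12.82
ee_pos: [0.5652, -0.3409, 0.0709]
tcp_rot: [179.9, 0.4, 164.7]
wrist_force: [0.9, 0.6, -0.9]
opening: 0.037
grasp_force: 51.0
time: 13.23
ee_pos: [0.5656, -0.3412, 0.0637]
tcp_rot: [180.0, 0.5, 164.6]
wrist_force: [-10.9, 6.8, 29.2]
opening: 0.037
grasp_force: 54.7
t 13.23 q [-31.17  20.08   6.51  75.94   0.18 -15.81] pos [ 0.5656 -0.3412  0.0637] rot [179.97   0.53 164.64] tilt xy deg [ 0.52 -0.11]
```

```bash
python3 drive.py '0 0 -0.002 0 0.06;0 0 -0.002 0 0.06;0 0 -0.002 0 0.06;0 0 -0.002 0 0.06'; python3 drive.py '0 0 -0.04 0 0.06;0 0 -0.1 0 0.06;0 0 -0.1 0 0.06;0 0 -0.1 0 0.06;0 0 -0.1 0 0.06'; python3 to.py .5956 -.0645 .16 59.9
```

```text
time: 13.57
ee_pos: [0.5654, -0.3412, 0.0618]
tcp_rot: [179.9, 0.4, 164.6]
wrist_force: [-0.1, 0.3, 0.2]
opening: 0.06
grasp_force: 0.0
time: 13.98
ee_pos: [0.5653, -0.3415, 0.1634]
tcp_rot: [180.0, 0.5, 164.6]
wrist_force: [-0.1, -0.1, -1.0]
opening: 0.0605
grasp_force: 0.0
shift [0.0441 0.2751 0.0032] turn -75.26 rows 6.7 t 14.0 pos [ 0.5653 -0.3415  0.1634] [180.    0.5 164.6]
```

```bash
python3 drive.py '0.044 0.275 0 -35 0.06;0.044 0.275 0 -35 0.06;0.044 0.275 0 -35 0.06;0.044 0.275 0 -35 0.06;0.044 0.275 0 -35 0.06'>o; python3 to.py .5956 -.0645 .16 59.9
```

```text
shift [-0.0316  0.0605  0.0002] turn -39.92 rows 1.6 t 14.4 pos [ 0.5866 -0.1321  0.1602] [-179.9    0.2 -160. ]
```

```bash
python3 drive.py '-0.032 0.06 0 -40 0.06;-0.032 0.06 0 -40 0.06;-0.032 0.06 0 -40 0.06;-0.032 0.06 0 -40 0.06;-0.032 0.06 0 -40 0.06'>o;python3 drive.py '0 0 0 -4.5 0.06;0 0 0 -4.5 0.06'>o
python3 - <<'E'
from relays import *
from to import to
ci=optics.camera_info("wrist");im=optics.camera("wrist");cv2.imwrite("pics/w6.png",im)
for r in relays(im,ci): print(np.round(r,4))
to(.5956,-.0645,.038,59.9)
im=optics.camera("top");cv2.imwrite("pics/top1.png",im)
E
python3 st.py
```

```text
[4.580000e-01 6.990000e-02 5.168230e+01 3.361790e+01 2.992750e+01
 9.397226e+02]
[ 5.955000e-01 -6.450000e-02  6.026600e+01  3.240650e+01  2.883810e+01
  8.971646e+02]
shift [-0.001   0.0027  0.1226] turn -0.03 rows 2.9 t 15.0 pos [ 0.5969 -0.0666  0.1606] [-1.798e+02  1.000e-01 -1.201e+02]
t 15.08 q [ -6.38  10.78   5.98  84.9    0.   -66.16] pos [ 0.597  -0.0667  0.1609] rot [-1.7973e+02  1.2000e-01 -1.2022e+02] tilt xy deg [ 0.29 -0.03]
```

```bash
python3 drive.py '-0.001 0.0027 0.08 0 0.06;-0.001 0.0027 0.09 0 0.06;-0.001 0.0027 0.1 0 0.06;-0.001 0.0027 0.1 0 0.06;-0.001 0.0027 0.1 0 0.06'>o; python3 to.py .5955 -.0645 .039 60.2
```

```text
shift [-0.      0.0002  0.0225] turn -0.36 rows 0.5 t 15.5 pos [ 0.5956 -0.0646  0.0615] [-1.797e+02  1.000e-01 -1.202e+02]
```

```bash
python3 drive.py '0 0 0.01 -0.3 0.06;0 0 0.02 -0.3 0.06;0 0 0.0225 -0.3 0.06;0 0 0.0225 -0.3 0.06'; python3 drive.py '0 0 0 0 0.03;0 0 0 0 0.03;0 0 0 0 0.03;0 0 0 0 0.03;0 0 0 0 0.03' 50;python3 to.py .5955 -.0645 .039 60.2; python3 drive.py '0 0 -0.04 0 0.03;0 0 -0.1 0 0.03;0 0 -0.12 0 0.03;0 0 -0.12 0 0.03;0 0 -0.12 0 0.03'; python3 to.py .518 -.3285 .12 164.65
```

```text
time: 15.83
ee_pos: [0.5963, -0.0646, 0.0393]
tcp_rot: [-179.7, 0.1, -119.8]
wrist_force: [0.0, 0.0, 0.4]
opening: 0.0602
grasp_force: 0.0
time: 16.25
ee_pos: [0.5969, -0.0647, 0.0406]
tcp_rot: [-179.5, 0.2, -119.7]
wrist_force: [-0.3, 0.2, 4.8]
opening: 0.0367
grasp_force: 50.7
shift [0.0006 0.0013 0.0016] turn 0.05 rows 0.1 t 16.2 pos [ 0.5969 -0.0647  0.0406] [-179.5    0.2 -119.7]
time: 16.67
ee_pos: [0.5968, -0.0647, 0.1625]
tcp_rot: [-179.4, 0.3, -119.7]
wrist_force: [-0.8, 0.1, -1.8]
opening: 0.0374
grasp_force: 50.8
shift [ 0.2683 -0.062   0.0419] turn 75.6 rows 6.7 t 16.7 pos [ 0.5968 -0.0647  0.1625] [-179.4    0.3 -119.7]
```

```bash
python3 drive.py '0.268 -0.062 0.02 35 0.03;0.268 -0.062 0.02 35 0.03;0.268 -0.062 0.02 35 0.03;0.268 -0.062 0.02 35 0.03;0.268 -0.062 0.02 35 0.03'>o; python3 to.py .518 -.3285 .125 164.65
```

```text
shift [ 0.0418 -0.0508  0.0172] turn 40.27 rows 1.6 t 17.1 pos [ 0.5344 -0.2648  0.1423] [-179.9    0.3 -155.1]
```

```bash
python3 drive.py '0.042 -0.051 0.017 40 0.03;0.042 -0.051 0.017 40 0.03;0.042 -0.051 0.017 40 0.03;0.042 -0.051 0.017 40 0.03;0.042 -0.051 0.017 40 0.03'>o;  python3 drive.py '0 0 0 5 0.03;0 0 0 5 0.03;0 0 0 5 0.03'>o;cat > held.py <<'E'
import sys
from relays import *
from to import to
tx,ty,dz=map(float,sys.argv[1:4])   # socket, TCP height above relay top at grasp
ci=optics.camera_info("wrist");o=probe_bus.get_obs();im=optics.camera("wrist");cv2.imwrite("pics/held%d.png"%(o["time"]*10),im)
for r in relays(im,ci,o["ee_pos"][2]-dz):
    print(np.round(r,4))
    if np.hypot(r[0]-o["ee_pos"][0],r[1]-o["ee_pos"][1])<.012 and abs(r[3]-32)<3: to(o["ee_pos"][0]+tx-r[0],o["ee_pos"][1]+ty-r[1],.038+.024+dz,o["tcp_rot"][2]-15.35-r[2])
E
python3 held.py .516 -.3285 .0026
```

```text
[ 5.190000e-01 -3.281000e-01 -1.548640e+01  3.271710e+01  2.840720e+01
  8.924477e+02]
shift [ 0.0033 -0.0013  0.0616] turn -0.11 rows 1.5 t 17.8 pos [ 0.5195 -0.3273  0.1262] [179.9   0.3 164.6]
```

```bash
python3 drive.py '0.003 -0.001 0.01 0 0.03;0.003 -0.001 0.025 0 0.03;0.003 -0.001 0.035 0 0.03;0.003 -0.001 0.035 0 0.03;0.003 -0.001 0.035 0 0.03'>o;python3 held.py .516 -.3285 .0026
```

```text
[ 5.434000e-01 -3.358000e-01  7.449320e+01  2.370230e+01  2.081470e+01
  4.776726e+02]
[ 5.16100e-01 -3.28300e-01 -1.56361e+01  3.27246e+01  2.84967e+01
  9.04022e+02]
shift [ 0.0007 -0.0002  0.0277] turn -0.29 rows 0.7 t 18.3 pos [ 0.5168 -0.3277  0.0923] [179.9   0.4 164.5]
```

```bash
python3 drive.py '0 0 0.008 -0.3 0.03;0 0 0.015 -0.3 0.03;0 0 0.019 -0.3 0.03;0 0 0.022 -0.3 0.03'>o; python3 drive.py '0 0 0.003 0 0.03;0 0 0.005 0 0.03;0 0 0.007 0 0.03;0 0 0.008 0 0.03;0 0 0.008 0 0.03'; python3 drive.py '0 0 -0.001 0 0.06;0 0 -0.001 0 0.06;0 0 -0.001 0 0.06;0 0 -0.001 0 0.06' >o; python3 drive.py '0 0 -0.04 0 0.06;0 0 -0.1 0 0.06;0 0 -0.1 0 0.06;0 0 -0.1 0 0.06;0 0 -0.1 0 0.06'; python3 to.py .458 .0699 .16 51.7
```

```text
time: 19.02
ee_pos: [0.5172, -0.3279, 0.0645]
tcp_rot: [180.0, 0.5, 164.7]
wrist_force: [-5.5, 4.2, 13.1]
opening: 0.0374
grasp_force: 52.4
time: 19.77
ee_pos: [0.517, -0.3281, 0.1646]
tcp_rot: [180.0, 0.5, 164.7]
wrist_force: [-0.7, 0.9, -0.0]
opening: 0.0601
grasp_force: 0.0
shift [0.1617 0.3685 0.0032] turn -66.95 rows 9.6 t 19.8 pos [ 0.517  -0.3281  0.1646] [180.    0.5 164.7]
```

```bash
python3 drive.py '0.162 0.3685 0 -35 0.06;0.162 0.3685 0 -35 0.06;0.162 0.3685 0 -35 0.06;0.162 0.3685 0 -35 0.06;0.162 0.3685 0 -35 0.06'>o; python3 to.py .458 .0699 .16 51.7
```

```text
shift [-0.0404  0.1873  0.0009] turn -31.62 rows 4.6 t 20.2 pos [ 0.4844 -0.1199  0.1611] [-179.9    0.3 -159.9]
```

```bash
python3 drive.py '-0.04 0.1875 0 -31.6 0.06;-0.04 0.1875 0 -31.6 0.06;-0.04 0.1875 0 -31.6 0.06;-0.04 0.1875 0 -31.6 0.06;-0.04 0.1875 0 -31.6 0.06'>o; python3 drive.py '0 0 0 0 0.06;0 0 0 0 0.06;0 0 0 0 0.06'>o;python3 - <<'E'
from relays import *
from to import to
ci=optics.camera_info("wrist");im=optics.camera("wrist");cv2.imwrite("pics/w7.png",im)
for r in relays(im,ci): print(np.round(r,4))
to(.458,.0699,.06,51.7)
cv2.imwrite("pics/top2.png",optics.camera("top"))
E
```

```text
[ 5.697000e-01  5.600000e-02 -2.702920e+01  3.362380e+01  2.991160e+01
  8.253241e+02]
[4.585000e-01 6.980000e-02 5.140880e+01 3.252330e+01 2.894620e+01
 8.972599e+02]
shift [-0.0004  0.0035  0.1018] turn -0.44 rows 2.4 t 20.9 pos [0.4599 0.0676 0.1618] [-179.7    0.2 -128.7]
```

Relay D has moved: it was near (0.607,0.081) and is now at (0.570,0.056), so that was the knock. I'll pick B now.

```bash
python3 drive.py '0 0.0035 0.08 -0.5 0.06;0 0.0035 0.09 -0.5 0.06;0 0.0035 0.1 -0.5 0.06;0 0.0035 0.1 -0.5 0.06;0 0.0035 0.1 -0.5 0.06'>o; python3 to.py .4583 .0699 .039 51.4
```

```text
shift [-0.0007 -0.0001  0.0233] turn 0.33 rows 0.6 t 21.4 pos [0.4577 0.0694 0.0623] [-1.797e+02  1.000e-01 -1.283e+02]
```

```bash
python3 drive.py '-0.0007 0 0.01 0.3 0.06;-0.0007 0 0.02 0.3 0.06;-0.0007 0 0.023 0.3 0.06;-0.0007 0 0.023 0.3 0.06'>o; python3 drive.py '0 0 0 0 0.03;0 0 0 0 0.03;0 0 0 0 0.03;0 0 0 0 0.03;0 0 0 0 0.03' 50; python3 drive.py '0 0 -0.04 0 0.03;0 0 -0.1 0 0.03;0 0 -0.11 0 0.03;0 0 -0.11 0 0.03;0 0 -0.11 0 0.03'; python3 to.py .4698 -.3153 .125 164.65
```

```text
time: 22.12
ee_pos: [0.4591, 0.0711, 0.0403]
tcp_rot: [-179.6, 0.3, -128.4]
wrist_force: [-0.1, 0.6, 5.5]
opening: 0.037
grasp_force: 50.6
time: 22.53
ee_pos: [0.4586, 0.0712, 0.1512]
tcp_rot: [-179.5, 0.3, -128.4]
wrist_force: [-0.4, -0.6, -0.9]
opening: 0.0369
grasp_force: 50.6
shift [ 0.2959 -0.2489  0.0264] turn 66.9 rows 9.3 t 22.5 pos [0.4586 0.0712 0.1512] [-179.5    0.3 -128.4]
```

```bash
python3 drive.py '0.296 -0.249 0 35 0.03;0.296 -0.249 0 35 0.03;0.296 -0.249 0 35 0.03;0.296 -0.249 0 35 0.03;0.296 -0.249 0 35 0.03'>o; python3 to.py .4698 -.3153 .125 164.65
```

```text
shift [ 0.0425 -0.1714  0.0232] turn 31.56 rows 4.3 t 22.9 pos [ 0.4626 -0.1388  0.1482] [-179.9    0.3 -163.8]
```

```bash
python3 drive.py '0.0425 -0.1714 0.023 31.6 0.03;0.0425 -0.1714 0.023 31.6 0.03;0.0425 -0.1714 0.023 31.6 0.03;0.0425 -0.1714 0.023 31.6 0.03;0.0425 -0.1714 0.023 31.6 0.03'>o;  python3 drive.py '0 0 0.001 0 0.03;0 0 0.001 0 0.03;0 0 0.001 0 0.03'>o; python3 held.py .4678 -.3153 .0023
```

```text
[ 4.701000e-01 -3.131000e-01 -1.495050e+01  3.249570e+01  2.835250e+01
  8.911075e+02]
shift [ 0.0023 -0.0031  0.0612] turn 0.42 rows 1.5 t 23.7 pos [ 0.4718 -0.3124  0.1255] [179.9   0.4 165.1]
```

```bash
python3 drive.py '0.002 -0.0027 0.01 0.4 0.03;0.002 -0.0027 0.025 0.4 0.03;0.002 -0.0027 0.034 0.4 0.03;0.002 -0.0027 0.034 0.4 0.03;0.002 -0.0027 0.034 0.4 0.03'>o;python3 held.py .4678 -.3153 .0023
```

```text
[ 4.962000e-01 -3.229000e-01  7.428640e+01  2.371920e+01  2.187150e+01
  4.932916e+02]
[ 4.681000e-01 -3.154000e-01 -1.566960e+01  3.300540e+01  2.884370e+01
  9.043063e+02]
shift [0.0009 0.0002 0.0279] turn -0.33 rows 0.7 t 24.1 pos [ 0.4696 -0.3154  0.0922] [179.9   0.4 164.6]
```

```bash
python3 drive.py '0.0007 0 0.008 -0.3 0.03;0.0007 0 0.015 -0.3 0.03;0.0007 0 0.019 -0.3 0.03;0.0007 0 0.022 -0.3 0.03'>o; python3 drive.py '0 0 0.003 0 0.03;0 0 0.005 0 0.03;0 0 0.007 0 0.03;0 0 0.008 0 0.03;0 0 0.008 0 0.03'; python3 drive.py '0 0 -0.001 0 0.06;0 0 -0.001 0 0.06;0 0 -0.001 0 0.06;0 0 -0.001 0 0.06' >o; python3 drive.py '0 0 -0.04 0 0.06;0 0 -0.1 0 0.06;0 0 -0.1 0 0.06;0 0 -0.1 0 0.06;0 0 -0.1 0 0.06'; python3 to.py .5697 .056 .16 153
```

```text
time: 24.88
ee_pos: [0.4693, -0.3158, 0.0643]
tcp_rot: [180.0, 0.5, 164.8]
wrist_force: [-5.5, 4.2, 16.3]
opening: 0.0374
grasp_force: 52.6
time: 25.63
ee_pos: [0.4689, -0.3159, 0.1641]
tcp_rot: [180.0, 0.5, 164.8]
wrist_force: [-0.2, 0.7, -1.3]
opening: 0.0599
grasp_force: 0.0
shift [-0.      0.3853  0.0042] turn 11.85 rows 9.2 t 25.6 pos [ 0.4689 -0.3159  0.1641] [180.    0.5 164.8]
```

```bash
python3 drive.py '0 0.385 0 11.8 0.06;0 0.385 0 11.8 0.06;0 0.385 0 11.8 0.06;0 0.385 0 11.8 0.06;0 0.385 0 11.8 0.06'>o; python3 to.py .5697 .056 .16 153
```

```text
shift [0.0349 0.1745 0.0017] turn 0.01 rows 4.3 t 26.1 pos [ 0.5216 -0.1153  0.1615] [179.9   0.3 153. ]
```

```bash
python3 drive.py '0.035 0.1745 0 0 0.06;0.035 0.1745 0 0 0.06;0.035 0.1745 0 0 0.06;0.035 0.1745 0 0 0.06;0.035 0.1745 0 0 0.06'>o;python3 drive.py '0 0 0 0 0.06;0 0 0 0 0.06;0 0 0 0 0.06'>o
python3 - <<'E'
from relays import *
from to import to
ci=optics.camera_info("wrist");im=optics.camera("wrist");cv2.imwrite("pics/w8.png",im)
for r in relays(im,ci): print(np.round(r,4))
to(.5697,.056,.06,153)
E
```

```text
[ 5.695000e-01  5.580000e-02 -2.697260e+01  3.172150e+01  2.893480e+01
  8.848488e+02]
shift [0.0019 0.0026 0.1028] turn -0.04 rows 2.5 t 26.8 pos [0.5696 0.0529 0.1628] [179.9   0.3 153. ]
```

View pics/w8.png

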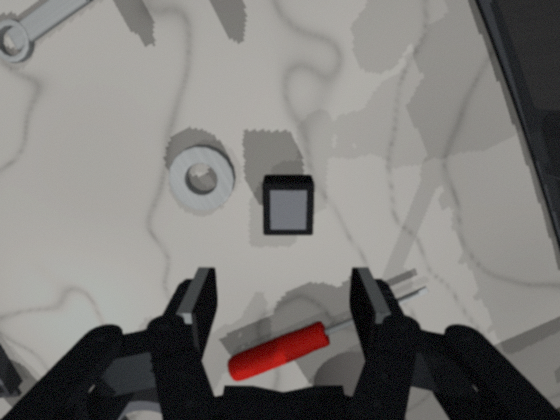

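The relay is at (288,205) and the bearing at (202,178), only about 19 mm away. I'll go in with a 50 mm opening and 7 mm higher, so the tips stay above the 15 mm bearing.

```bash
python3 drive.py '0.001 0.0028 0.08 0 0.05;0.001 0.0028 0.09 0 0.05;0.001 0.0028 0.1 0 0.05;0.001 0.0028 0.1 0 0.05;0.001 0.0028 0.1 0 0.05'>o; python3 to.py .5696 .0559 .046 153
```

```text
shift [ 0.001  -0.0004  0.0173] turn -0.05 rows 0.4 t 27.2 pos [0.5706 0.0559 0.0633] [179.9   0.3 152.9]
```

```bash
python3 drive.py '0.001 0 0.008 0 0.05;0.001 0 0.014 0 0.05;0.001 0 0.0173 0 0.05;0.001 0 0.0173 0 0.05'>o; python3 drive.py '0 0 0 0 0.03;0 0 0 0 0.03;0 0 0 0 0.03;0 0 0 0 0.03;0 0 0 0 0.03' 50; python3 drive.py '0 0 -0.04 0 0.03;0 0 -0.1 0 0.03;0 0 -0.11 0 0.03;0 0 -0.11 0 0.03;0 0 -0.11 0 0.03'; python3 to.py .421 -.302 .13 164.65
```

```text
time: 27.93
ee_pos: [0.5708, 0.0577, 0.0468]
tcp_rot: [179.8, 0.4, 153.1]
wrist_force: [0.6, -0.1, 5.9]
opening: 0.0369
grasp_force: 51.2
time: 28.35
ee_pos: [0.5704, 0.0578, 0.1577]
tcp_rot: [179.8, 0.5, 153.0]
wrist_force: [0.9, -0.3, -1.4]
opening: 0.0367
grasp_force: 51.0
shift [-0.0296 -0.3885  0.0263] turn -11.6 rows 9.4 t 28.4 pos [0.5704 0.0578 0.1577] [179.8   0.5 153. ]
```

```bash
python3 drive.py '-0.03 -0.3885 0 -11.6 0.03;-0.03 -0.3885 0 -11.6 0.03;-0.03 -0.3885 0 -11.6 0.03;-0.03 -0.3885 0 -11.6 0.03;-0.03 -0.3885 0 -11.6 0.03'>o; python3 to.py .421 -.302 .13 164.65
```

```text
shift [ 0.021  -0.1796  0.0233] turn 0.03 rows 4.4 t 28.8 pos [ 0.4886 -0.1343  0.1535] [179.9   0.2 164.7]
```

```bash
python3 drive.py '0.021 -0.1796 0.023 0 0.03;0.021 -0.1796 0.023 0 0.03;0.021 -0.1796 0.023 0 0.03;0.021 -0.1796 0.023 0 0.03;0.021 -0.1796 0.023 0 0.03'>o;  python3 drive.py '0 0 0.001 0 0.03;0 0 0.001 0 0.03;0 0 0.001 0 0.03'>o; python3 held.py .4195 -.302 .0088
```

```text
[ 4.222000e-01 -3.008000e-01 -1.538070e+01  3.219460e+01  2.842970e+01
  8.901811e+02]
shift [ 0.003  -0.0023  0.0597] turn 0.02 rows 1.4 t 29.5 pos [ 0.4229 -0.2999  0.1305] [179.9   0.3 164.7]
```

```bash
python3 drive.py '0.0027 -0.0021 0.01 0 0.03;0.0027 -0.0021 0.025 0 0.03;0.0027 -0.0021 0.032 0 0.03;0.0027 -0.0021 0.032 0 0.03;0.0027 -0.0021 0.032 0 0.03'>o;python3 held.py .4195 -.302 .0088
```

```text
[ 4.47300e-01 -3.10400e-01  7.47170e+01  2.38189e+01  2.13208e+01
  4.94001e+02]
[ 4.19700e-01 -3.02400e-01 -1.46376e+01  3.32501e+01  2.84261e+01
  8.98731e+02]
shift [0.0009 0.0005 0.0288] turn 0.7 rows 0.7 t 29.9 pos [ 0.4201 -0.3018  0.0996] [179.9   0.4 164.7]
```

```bash
python3 drive.py '0.0005 0.0002 0.008 0.2 0.03;0.0005 0.0002 0.015 0.2 0.03;0.0005 0.0002 0.019 0.2 0.03;0.0005 0.0002 0.023 0.2 0.03'>o; python3 drive.py '0 0 0.003 0 0.03;0 0 0.005 0 0.03;0 0 0.007 0 0.03;0 0 0.008 0 0.03;0 0 0.008 0 0.03'; python3 drive.py '0 0 -0.001 0 0.06;0 0 -0.001 0 0.06;0 0 -0.001 0 0.06;0 0 -0.001 0 0.06' >o; python3 drive.py '0 0 -0.04 0 0.06;0 0 -0.1 0 0.06;0 0 -0.13 0 0.06;0 0 -0.13 0 0.06;0 0 -0.13 0 0.06'
python3 - <<'E'
from relays import *
from to import to
import pickle
to(.49,-.3218,.2)
E
```

```text
time: 30.7
ee_pos: [0.4196, -0.3018, 0.0706]
tcp_rot: [180.0, 0.5, 164.4]
wrist_force: [-9.6, 5.6, 19.3]
opening: 0.0372
grasp_force: 53.5
time: 31.45
ee_pos: [0.4199, -0.3026, 0.2029]
tcp_rot: [-179.9, 0.7, 164.4]
wrist_force: [-0.5, -0.0, -0.0]
opening: 0.0602
grasp_force: 0.0
shift [-0.0726  0.0003  0.0038] turn 0 rows 1.7 t 31.4 pos [ 0.4199 -0.3026  0.2029] [-179.9    0.7  164.4]
```

```bash
python3 drive.py '-0.12 0 0 0 0.06;-0.12 0 0 0 0.06;-0.12 0 0 0 0.06;-0.12 0 0 0 0.06;-0.12 0 0 0 0.06'>o
python3 - <<'E'
from relays import *
ci=optics.camera_info("wrist");im=optics.camera("wrist");cv2.imwrite("pics/w9.png",im)
for z in(.062,): 
  for r in relays(im,ci,z): print(np.round(r,4))
E
```

```text
[ 7.650000e-01 -2.541000e-01 -1.803440e+01  3.881830e+01  3.705160e+01
  9.493453e+02]
[ 5.637000e-01 -3.418000e-01 -1.553020e+01  3.358380e+01  2.994220e+01
  9.665884e+02]
[ 5.16700e-01 -3.29000e-01 -1.55049e+01  3.29365e+01  2.93856e+01
  9.42367e+02]
[ 4.677000e-01 -3.163000e-01 -1.549940e+01  3.219600e+01  2.918360e+01
  9.025247e+02]
[ 4.187000e-01 -3.028000e-01 -1.561220e+01  3.184190e+01  2.864290e+01
  8.747476e+02]
```

View pics/w9.png

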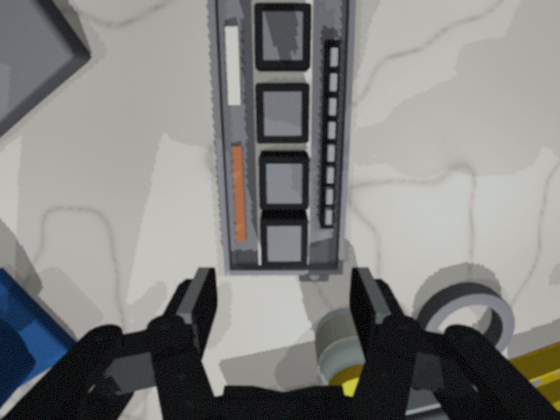

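All four relays sit squarely in a row, with label centres within 1 mm of the sockets and insertion heights matching the fully-home value. On to the pack.

```bash
python3 drive.py '0 0 -0.12 -15 0;0 0 -0.12 -15 0;0 0 -0.12 -15 0;0 0 -0.12 -15 0' >o; python3 to.py .42 .28 .32 180
```

```text
shift [0.1182 0.6129 0.0034] turn -0.51 rows 15.0 t 32.2 pos [ 0.5327 -0.3339  0.3297] [-179.6    1.   179.5]
```

```bash
python3 drive.py '0.118 0.613 0 0 0;0.118 0.613 0 0 0;0.118 0.613 0 0 0;0.118 0.613 0 0 0;0.118 0.613 0 0 0'>o; python3 drive.py '0.08 0.41 0 0 0;0.08 0.41 0 0 0;0.08 0.41 0 0 0;0.08 0.41 0 0 0;0.08 0.41 0 0 0'>o;python3 to.py .42 .28 .32 180
```

```text
shift [ 0.0382  0.2025 -0.0007] turn -0.62 rows 4.9 t 33.1 pos [0.456  0.0771 0.3198] [-180.     0.5  179.4]
```

```bash
python3 drive.py '0.038 0.2025 0 0 0;0.038 0.2025 0 0 0;0.038 0.2025 0 0 0;0.038 0.2025 0 0 0;0.038 0.2025 0 0 0'>o;python3 drive.py '0 0 0 0 0;0 0 0 0 0;0 0 0 0 0'; python3 st.py
python3 - <<'E'
from relays import *
import pickle
ci=optics.camera_info("wrist");im=optics.camera("wrist");cv2.imwrite("pics/p1.png",im);pickle.dump(ci,open("p1.pkl","wb"))
E
```

```text
time: 33.75
ee_pos: [0.4214, 0.278, 0.3192]
tcp_rot: [-180.0, 0.4, 179.5]
wrist_force: [-0.4, 0.2, -0.2]
opening: -0.0001
grasp_force: 0.0
t 33.75 q [ 33.56   0.35  12.37 101.68  -0.29  34.1 ] pos [0.4214 0.278  0.3192] rot [-179.95    0.44  179.46] tilt xy deg [ 0.44 -0.05]
```

View pics/p1.png

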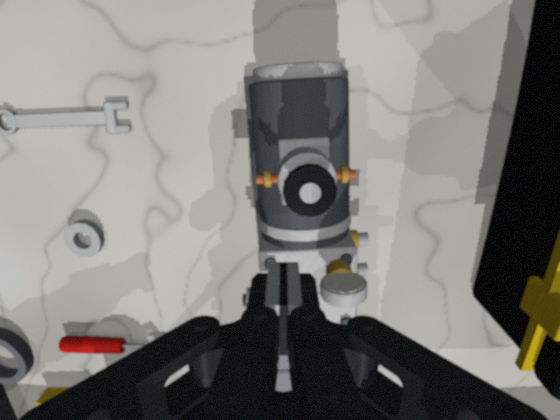

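The plunger head is at (310,191) with a pale cap at its centre, and the gauge is at (344,290).

Run:
```python
from h import *
import pickle
from to import to
np.set_printoptions(precision=4,suppress=True)
ci=pickle.load(open("p1.pkl","rb"));im=cv2.imread("pics/p1.png");g=cv2.cvtColor(im,cv2.COLOR_BGR2GRAY)
print(g[191,275:350:3]); print(g[155:225:3,310])
m=(g<45).astype(np.uint8);m[:, :280]=0;m[:,340:]=0;m[:155]=0;m[222:]=0
c=max(cv2.findContours(m,0,1)[0],key=cv2.contourArea);print(cv2.minEnclosingCircle(c),cv2.fitEllipse(c))
e=cv2.fitEllipse(c)[0];print("plunger",onz(ci,e,.194),onz(ci,e,.189))
T=optics.camera_info("top");S=optics.camera_info("scene")
b=onz(T,[(187.2,134),(192.8,293.4)],.01);d=b[0]-b[1];print(b,"packyaw",np.degrees(np.arctan2(d[1],d[0])))
P=tri([(ci,e),(T,(150,264.1)),(S,(360.7,128.9))]);print(P)
```

```text
[ 72  72 140  39  36  32  28  29 100 177 176 179 173 163 162 135  25  28
  32  26  30  74  70  49  49]
[129 122 115  46  30  32  34  34  34 102 176 177 177 178 178 179 121  33
  39  42  45  89  86  85]
((309.7862548828125, 190.2493896484375), 26.310176849365234) ((309.4749450683594, 189.7950897216797), (50.065895080566406, 50.9659423828125), 89.48592376708984)
plunger [[0.4051 0.2965]] [[0.4065 0.2969]]
[[0.7849 0.255 ]
 [0.3197 0.2335]] packyaw 2.649812332746593
[0.4079 0.2989 0.1838]
```

```bash
python3 to.py .405 .2965 .23 ; python3 drive.py '0.0165 0.0185 0 0 0;0.0165 0.0185 0.04 0 0;0.0165 0.0185 0.08 0 0;0.0165 0.0185 0.09 0 0;0.0165 0.0185 0.09 0 0'>o;python3 drive.py '0 0 0 0 0;0 0 0 0 0'; python3 to.py .405 .2965 .219
```

```text
shift [0.0177 0.0188 0.0892] turn 0 rows 2.2 t 33.8 pos [0.4218 0.2776 0.3193] [-180.     0.5  179.4]
time: 34.38
ee_pos: [0.4074, 0.2973, 0.2316]
tcp_rot: [179.9, 0.6, 179.4]
wrist_force: [-0.4, -0.5, -0.2]
opening: -0.0001
grasp_force: 0.0
shift [ 0.0025 -0.0008  0.0125] turn 0 rows 0.3 t 34.4 pos [0.4074 0.2973 0.2316] [179.9   0.6 179.4]
```

```bash
python3 drive.py '0.0025 0 0.008 0 0;0.0025 0 0.012 0 0;0.0025 0 0.015 0 0;0.0025 0 0.018 0 0;0.0025 0 0.021 0 0';python3 drive.py '0 0 0.002 0 0;0 0 0.004 0 0;0 0 0.005 0 0;0 0 0.006 0 0'
```

```text
time: 34.8
ee_pos: [0.4046, 0.2978, 0.2089]
tcp_rot: [180.0, 0.5, 179.5]
wrist_force: [0.8, -0.9, 8.9]
opening: 0.0002
grasp_force: 4.6
time: 35.13
ee_pos: [0.4046, 0.2978, 0.2049]
tcp_rot: [179.9, 0.6, 179.5]
wrist_force: [-5.5, -5.0, 27.8]
opening: 0.0
grasp_force: 13.9
```

```bash
for i in 1; do :; done
python3 drive.py '0 0 0 0 0;0 0 0 0 0;0 0 0 0 0;0 0 0 0 0;0 0 0 0 0'|sed -n '1,2p;4p'
python3 drive.py '0 0 0 0 0;0 0 0 0 0;0 0 0 0 0;0 0 0 0 0;0 0 0 0 0'>o
python3 drive.py '0 0 0 0 0;0 0 0 0 0;0 0 0 0 0;0 0 0 0 0;0 0 0 0 0'>o
python3 drive.py '0 0 0 0 0;0 0 0 0 0;0 0 0 0 0;0 0 0 0 0;0 0 0 0 0'>o
python3 drive.py '0 0 0 0 0;0 0 0 0 0;0 0 0 0 0;0 0 0 0 0;0 0 0 0 0'>o
python3 drive.py '0 0 0 0 0;0 0 0 0 0;0 0 0 0 0;0 0 0 0 0;0 0 0 0 0'|sed -n '1,2p;4p'
python3 drive.py '0 0 -0.006 0 0;0 0 -0.012 0 0;0 0 -0.018 0 0;0 0 -0.024 0 0;0 0 -0.03 0 0'
python3 drive.py '0 0 -0.04 0 0.06;0 0 -0.08 0 0.06;0 0 -0.08 0 0.06;0 0 -0.08 0 0.06' >o; python3 to.py .59 .241 .32 180
```

```text
time: 35.55
ee_pos: [0.4046, 0.2978, 0.2049]
wrist_force: [-4.0, -3.1, 20.9]
time: 37.63
ee_pos: [0.4046, 0.2978, 0.2049]
wrist_force: [-3.3, -3.8, 20.5]
time: 38.05
ee_pos: [0.4038, 0.2975, 0.232]
tcp_rot: [-179.9, 0.4, 179.5]
wrist_force: [-0.1, 0.2, 0.6]
opening: 0.0003
grasp_force: 0.0
shift [-0.1867 -0.0552 -0.0042] turn -0.55 rows 4.7 t 38.4 pos [0.4039 0.298  0.314 ] [179.9   0.6 179.5]
```

```bash
python3 drive.py '-0.187 -0.055 0 -3 0.06;-0.187 -0.055 0 -3 0.06;-0.187 -0.055 0 -3 0.06;-0.187 -0.055 0 -3 0.06;-0.187 -0.055 0 -3 0.06'>o;python3 drive.py '0 0 0 0 0.06;0 0 0 0 0.06;0 0 0 0 0.06'>o; python3 st.py
python3 - <<'E'
from relays import *
import pickle
ci=optics.camera_info("wrist");im=optics.camera("wrist");cv2.imwrite("pics/p2.png",im);pickle.dump(ci,open("p2.pkl","wb"))
E
```

```text
t 39.05 q [ 22.3   19.5   33.46 103.73  -0.19  19.86] pos [0.5893 0.2408 0.3119] rot [-179.9     0.28 -177.56] tilt xy deg [ 0.29 -0.09]
```

View pics/p2.png

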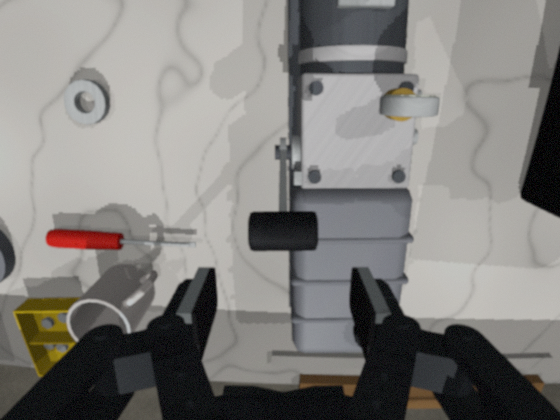

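The black grip barrel is at (283,230), spanning 249 to 317, with the hinge near (283,152). The gauge at (410,105) is well clear.

Run:
```python
from h import *
import pickle
from to import to
ci=pickle.load(open("p2.pkl","rb"));g=cv2.cvtColor(cv2.imread("pics/p2.png"),cv2.COLOR_BGR2GRAY)
m=np.zeros_like(g);m[205:258,240:325]=g[205:258,240:325]<45
c=max(cv2.findContours(m,0,1)[0],key=cv2.contourArea);r=cv2.minAreaRect(c);print(r)
w=onz(ci,cv2.boxPoints(r),.219);print(w)
p=onz(ci,r[0],.219)[0];print("grip",p);d=onz(ci,[(302,75),(300.5,188),(408,75),(411,188)],.125);print(d,np.degrees(np.arctan2(*(d[1]-d[0])[::-1])),np.degrees(np.arctan2(*(d[3]-d[2])[::-1])))
to(*p,.226,182.6)
```

```text
((282.5, 230.5), (41.0, 67.0), 90.0)
[[0.57784571 0.21795986]
 [0.57598521 0.26058159]
 [0.60467185 0.2627002 ]
 [0.60663187 0.21825796]]
grip [0.59096841 0.23986944]
[[0.49107138 0.25127874]
 [0.58731228 0.25552866]
 [0.48625468 0.33918715]
 [0.58273312 0.35612467]] 2.528492061304463 9.957239525822095
shift [-0.0014 -0.0012  0.0868] turn -0.12 rows 2.1 t 39.1 pos [0.589  0.2411 0.3128] [-179.9    0.4 -177.5]
```

```bash
python3 drive.py '-0.0014 -0.0012 0.04 0 0.065;-0.0014 -0.0012 0.06 0 0.065;-0.0014 -0.0012 0.075 0 0.065;-0.0014 -0.0012 0.084 0 0.065;-0.0014 -0.0012 0.087 0 0.065'>o;python3 drive.py '0 0 0 0 0.065;0 0 0 0 0.065'; python3 to.py .591 .2399 .226 182.6
```

```text
time: 39.68
ee_pos: [0.5917, 0.2399, 0.2276]
tcp_rot: [-180.0, 0.5, -177.5]
wrist_force: [-0.0, -0.8, 0.3]
opening: 0.0649
grasp_force: 0.0
shift [0.0008 0.0001 0.0016] turn -0.12 rows 0.0 t 39.7 pos [0.5917 0.2399 0.2276] [-180.     0.5 -177.5]
```

```bash
python3 drive.py '0.0008 0 0.0016 0 0.035;0.0008 0 0.0016 0 0.035;0.0008 0 0.0016 0 0.035;0.0008 0 0.0016 0 0.035;0.0008 0 0.0016 0 0.035' 70;python3 drive.py '0 0 0 0 0.035;0 0 0 0 0.035;0 0 0 0 0.035'; python3 st.py
```

```text
time: 40.1
ee_pos: [0.5913, 0.2403, 0.2259]
tcp_rot: [180.0, 0.5, -177.5]
wrist_force: [-0.7, 4.6, 6.2]
opening: 0.0429
grasp_force: 73.2
time: 40.35
ee_pos: [0.5913, 0.2403, 0.2259]
tcp_rot: [180.0, 0.5, -177.5]
wrist_force: [-0.7, 5.7, 6.2]
opening: 0.0427
grasp_force: 73.2
t 40.35 q [22.17 16.46 19.91 92.95 -0.13 19.69] pos [0.5913 0.2403 0.2259] rot [ 179.96    0.52 -177.52] tilt xy deg [0.51 0.06]
```

```bash
python3 drive.py '0.006 0 -0.0014 0 0.035;0.012 0 -0.0025 0 0.035;0.0184 0 -0.0033 0 0.035;0.0246 0 -0.0038 0 0.035;0.0309 0 -0.0039 0 0.035'
python3 drive.py '0.0062 0 0.0002 0 0.035;0.0125 0 0.0006 0 0.035;0.0187 0 0.0014 0 0.035;0.0248 0 0.0025 0 0.035;0.0309 0 0.0039 0 0.035'
```

```text
time: 40.77
ee_pos: [0.5618, 0.2389, 0.2292]
tcp_rot: [180.0, 0.7, -177.5]
wrist_force: [9.4, 4.9, 1.1]
opening: 0.0428
grasp_force: 71.3
time: 41.18
ee_pos: [0.5312, 0.2374, 0.2256]
tcp_rot: [180.0, 0.8, -177.6]
wrist_force: [9.4, 2.7, 4.8]
opening: 0.0429
grasp_force: 70.7
```

```bash
python3 drive.py '0.006 0 0.0017 0 0.035;0.012 0 0.0037 0 0.035;0.0178 0 0.006 0 0.035;0.0235 0 0.0085 0 0.035;0.029 0 0.0114 0 0.035'
python3 drive.py '0.0054 0 0.0031 0 0.035;0.0106 0 0.0066 0 0.035;0.0158 0 0.0102 0 0.035;0.0178 0 0.0118 0 0.035;0.0197 0 0.0133 0 0.035'
python3 drive.py '0 0 0 0 0.035;0 0 0 0 0.035'
```

```text
time: 41.6
ee_pos: [0.5024, 0.2359, 0.215]
tcp_rot: [180.0, 0.8, -177.6]
wrist_force: [7.0, 2.4, 9.5]
opening: 0.0428
grasp_force: 70.8
time: 42.02
ee_pos: [0.4825, 0.2349, 0.202]
tcp_rot: [180.0, 0.8, -177.6]
wrist_force: [2.8, 1.1, 12.2]
opening: 0.0431
grasp_force: 73.2
time: 42.18
ee_pos: [0.4825, 0.235, 0.202]
tcp_rot: [180.0, 0.8, -177.6]
wrist_force: [1.8, -0.8, 13.0]
opening: 0.0428
grasp_force: 73.5
```

```bash
python3 drive.py '0.001 0 0.001 0 0.035;0.003 0 0.002 0 0.035;0.004 0 0.003 0 0.035;0.004 0 0.003 0 0.035'
```

```text
time: 42.52
ee_pos: [0.4785, 0.2348, 0.1987]
tcp_rot: [180.0, 0.8, -177.6]
wrist_force: [3.5, -0.0, 12.2]
opening: 0.043
grasp_force: 74.1
```

```bash
python3 drive.py '0.0015 0 0.0013 0 0.035;0.003 0 0.0026 0 0.035;0.003 0 0.0026 0 0.035;0.003 0 0.0026 0 0.035'
python3 - <<'E'
from h import *
im=optics.camera("scene");cv2.imwrite("pics/s2.png",im);im2=optics.camera("wrist")
A=cv2.resize(im[90:240,310:450],(560,600),interpolation=3);cv2.imwrite("pics/s2c.png",A)
E
```

```text
time: 42.85
ee_pos: [0.4758, 0.2346, 0.1964]
tcp_rot: [180.0, 0.8, -177.6]
wrist_force: [4.1, -1.8, 12.9]
opening: 0.0433
grasp_force: 74.8
```

View pics/s2c.png

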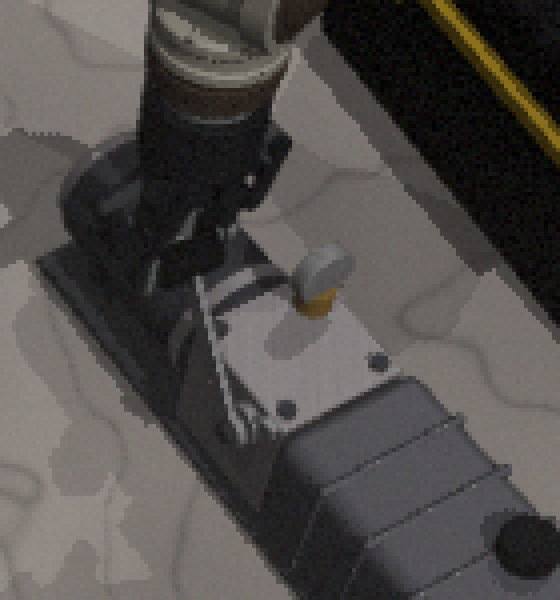

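The lever is well over and still in the pads, with no sign of the stop yet. I'll keep pushing in small steps until the force rises.

```bash
python3 drive.py '0.0015 0 0.0015 0 0.035;0.003 0 0.003 0 0.035;0.003 0 0.003 0 0.035'|sed -n '2p;4,5p'; python3 drive.py '0.0015 0 0.0015 0 0.035;0.003 0 0.003 0 0.035;0.003 0 0.003 0 0.035'|sed -n '2p;4,5p'
```

```text
ee_pos: [0.4742, 0.2346, 0.1948]
wrist_force: [7.9, -2.2, 18.6]
opening: 0.0427
ee_pos: [0.4735, 0.2346, 0.1942]
wrist_force: [16.3, -4.1, 27.6]
opening: 0.043
```

The force jump shows the stop is reached. Now ease it back slowly along the same path.

```bash
python3 drive.py '0 0 0 0 0.035;0 0 0 0 0.035;-0.002 0 -0.002 0 0.035;-0.004 0 -0.004 0 0.035;-0.006 0 -0.006 0 0.035'|sed -n '2p;4,5p'
python3 drive.py '-0.003 0 -0.0026 0 0.035;-0.005 0 -0.0041 0 0.035;-0.007 0 -0.0056 0 0.035;-0.0089 0 -0.0071 0 0.035;-0.0122 0 -0.009 0 0.035'|sed -n '2p;4,5p'
python3 drive.py '-0.003 0 -0.002 0 0.035;-0.006 0 -0.004 0 0.035;-0.009 0 -0.0062 0 0.035;-0.0118 0 -0.0078 0 0.035;-0.0145 0 -0.0099 0 0.035'|sed -n '2p;4,5p'
python3 drive.py '-0.004 0 -0.0022 0 0.035;-0.008 0 -0.004 0 0.035;-0.012 0 -0.0057 0 0.035;-0.016 0 -0.0072 0 0.035;-0.02 0 -0.0088 0 0.035'|sed -n '2p;4,5p'; python3 st.py
```

```text
ee_pos: [0.4759, 0.2346, 0.1963]
wrist_force: [2.5, -0.3, 7.6]
opening: 0.0432
ee_pos: [0.4856, 0.2351, 0.2035]
wrist_force: [-5.5, 1.7, 8.4]
opening: 0.0428
ee_pos: [0.5006, 0.2358, 0.2127]
wrist_force: [-0.6, 3.4, 3.4]
opening: 0.043
ee_pos: [0.5208, 0.2368, 0.2214]
wrist_force: [-0.4, 5.5, -0.0]
opening: 0.0428
t 45.12 q [24.53  7.08  8.49 91.05 -0.18 22.07] pos [0.5208 0.2368 0.2214] rot [-179.97    0.4  -177.54] tilt xy deg [ 0.4  -0.02]
```

```bash
python3 drive.py '-0.0045 0 -0.0022 0 0.035;-0.0087 0 -0.004 0 0.035;-0.013 0 -0.0052 0 0.035;-0.0175 0 -0.0062 0 0.035;-0.022 0 -0.0071 0 0.035'|sed -n '2p;4,5p'
python3 drive.py '-0.0045 0 -0.0007 0 0.035;-0.009 0 -0.0012 0 0.035;-0.0135 0 -0.0015 0 0.035;-0.018 0 -0.0015 0 0.035;-0.022 0 -0.0013 0 0.035'|sed -n '2p;4,5p'
python3 drive.py '-0.004 0 0.0004 0 0.035;-0.008 0 0.0009 0 0.035;-0.012 0 0.0016 0 0.035;-0.015 0 0.0022 0 0.035;-0.018 0 0.003 0 0.035'|sed -n '2p;4,5p'
```

```text
ee_pos: [0.5423, 0.2378, 0.2272]
wrist_force: [-1.7, 7.2, -10.4]
opening: 0.043
ee_pos: [0.5643, 0.239, 0.2291]
wrist_force: [-1.7, 7.8, 1.6]
opening: 0.0426
ee_pos: [0.5826, 0.2399, 0.2275]
wrist_force: [-2.4, 7.2, 3.3]
opening: 0.0427
```

```bash
python3 drive.py '-0.003 0 0.0005 0 0.035;-0.005 0 0.001 0 0.035;-0.007 0 0.0014 0 0.035;-0.0087 0 0.0018 0 0.035;-0.0087 0 0.0018 0 0.035'|sed -n '2p;4,5p'
python3 drive.py '-0.001 0 0.0003 0 0.035;-0.002 0 0.0005 0 0.035;-0.002 0 0.0005 0 0.035'|sed -n '2p;4,5p'
python3 - <<'E'
from h import *
im=optics.camera("scene");cv2.imwrite("pics/s3.png",im)
E
```

```text
ee_pos: [0.5876, 0.2401, 0.2266]
wrist_force: [-25.3, 4.3, 13.0]
opening: 0.043
ee_pos: [0.5882, 0.2401, 0.2265]
wrist_force: [-33.5, 2.9, 18.2]
opening: 0.0426
```

The lever is pressed against its rest stop. I'll relax the push and let go there.

```bash
python3 drive.py '0.002 0 -0.0003 0 0.035;0.002 0 -0.0003 0 0.035;0.002 0 -0.0003 0 0.035'|sed -n '2p;4,5p'
python3 drive.py '0 0 0 0 0.065;0 0 0 0 0.065;0 0 0 0 0.065;0 0 0 0 0.065'
python3 drive.py '0 0 -0.03 0 0.065;0 0 -0.085 0 0.065;0 0 -0.085 0 0.065;0 0 -0.085 0 0.065;0 0 -0.085 0 0.065' >o;python3 drive.py '0 0 0 0 0.065;0 0 0 0 0.065'>o;  python3 - <<'E'
from h import *
from to import to
ci=optics.camera_info("wrist");im=optics.camera("wrist");cv2.imwrite("pics/p3.png",im)
g=cv2.cvtColor(im,cv2.COLOR_BGR2GRAY)
m=np.zeros_like(g);m[195:262,240:325]=g[195:262,240:325]<45
c=max(cv2.findContours(m,0,1)[0],key=cv2.contourArea);r=cv2.minAreaRect(c);print(r,onz(ci,r[0],.219))
to(.404,.2972,.31,179.5)
E
```

```text
ee_pos: [0.5876, 0.2401, 0.2266]
wrist_force: [-24.7, 4.2, 13.8]
opening: 0.0428
time: 47.67
ee_pos: [0.5915, 0.2391, 0.225]
tcp_rot: [-179.9, 0.4, -177.6]
wrist_force: [-0.1, -0.1, -0.5]
opening: 0.0651
grasp_force: 0.0
((285.0, 228.5), (68.0, 47.0), 0.0) [[0.58912556 0.23989317]]
shift [ 0.1836  0.0657 -0.0023] turn 2.94 rows 4.7 t 48.3 pos [0.5902 0.2393 0.3088] [-179.9    0.3 -177.6]
```

```bash
python3 drive.py '0.1836 0.0657 0 0 0;0.1836 0.0657 0 0 0;0.1836 0.0657 0 0 0;0.1836 0.0657 0 0 0;0.1836 0.0657 0 0 0'>o; python3 drive.py '0 0 0.04 0 0;0 0 0.075 0 0;0 0 0.075 0 0;0 0 0.075 0 0;0 0 0.075 0 0'|sed -n '2p;4,5p'; python3 to.py .4046 .2975 .225
```

```text
ee_pos: [0.4051, 0.2974, 0.2357]
wrist_force: [0.8, 0.2, 0.4]
opening: 0.0001
shift [0.0006 0.0002 0.0107] turn 0 rows 0.3 t 49.1 pos [0.4051 0.2974 0.2357] [-180.     0.5 -177.6]
```

```bash
python3 drive.py '0 0 0.01 0 0;0 0 0.015 0 0;0 0 0.018 0 0;0 0 0.021 0 0;0 0 0.024 0 0'>o;python3 drive.py '0 0 0.002 0 0;0 0 0.004 0 0;0 0 0.006 0 0;0 0 0.008 0 0;0 0 0.0085 0 0'|sed -n '1,2p;4p'
python3 drive.py '0 0 0 0 0;0 0 0 0 0;0 0 0 0 0;0 0 0 0 0;0 0 0 0 0'|sed -n '1,2p;4p'
```

```text
time: 49.97
ee_pos: [0.4057, 0.2976, 0.2049]
wrist_force: [-4.3, -3.0, 25.6]
time: 50.38
ee_pos: [0.4057, 0.2976, 0.2049]
wrist_force: [-3.9, -3.0, 20.7]
```

```bash
python3 drive.py '0 0 0 0 0;0 0 0 0 0;0 0 0 0 0;0 0 0 0 0;0 0 0 0 0'>o
python3 drive.py '0 0 0 0 0;0 0 0 0 0;0 0 0 0 0;0 0 0 0 0;0 0 0 0 0'>o
python3 drive.py '0 0 0 0 0;0 0 0 0 0;0 0 0 0 0;0 0 0 0 0;0 0 0 0 0'>o
python3 drive.py '0 0 0 0 0;0 0 0 0 0;0 0 0 0 0;0 0 0 0 0;0 0 0 0 0'>o
python3 drive.py '0 0 0 0 0;0 0 0 0 0;0 0 0 0 0;0 0 0 0 0;0 0 0 0 0'|sed -n '1,2p;4p'
python3 drive.py '0 0 -0.006 0 0;0 0 -0.012 0 0;0 0 -0.018 0 0;0 0 -0.024 0 0;0 0 -0.03 0 0'>o
python3 drive.py '0 0 -0.04 0 0.065;0 0 -0.08 0 0.065;0 0 -0.08 0 0.065;0 0 -0.08 0 0.065' >o; python3 to.py .591 .24 .31 182.5
```

```text
time: 52.47
ee_pos: [0.4056, 0.2976, 0.2049]
wrist_force: [-3.2, -3.5, 20.8]
shift [-0.1836 -0.0657  0.0055] turn -0.06 rows 4.7 t 53.2 pos [0.4047 0.2978 0.3137] [ 179.9    0.6 -177.6]
```

```bash
python3 drive.py '-0.1836 -0.0657 0 0 0.065;-0.1836 -0.0657 0 0 0.065;-0.1836 -0.0657 0 0 0.065;-0.1836 -0.0657 0 0 0.065;-0.1836 -0.0657 0 0 0.065'>o;python3 drive.py '0 0 0.03 0 0.065;0 0 0.06 0 0.065;0 0 0.08 0 0.065;0 0 0.08 0 0.065;0 0 0.08 0 0.065'>o; python3 to.py .591 .24 .22 182.5
```

```text
shift [-0.0009  0.0009  0.0111] turn -0.06 rows 0.3 t 54.0 pos [0.5901 0.2391 0.2311] [-179.9    0.2 -177.6]
```

```bash
python3 drive.py '-0.0009 0.0009 0.006 0 0.065;-0.0009 0.0009 0.011 0 0.065;-0.0009 0.0009 0.011 0 0.065'>o;python3 drive.py '0 0 0 0 0.035;0 0 0 0 0.035;0 0 0 0 0.035;0 0 0 0 0.035;0 0 0 0 0.035' 80; python3 drive.py '0 0 0 0 0.035;0 0 0 0 0.035'>o; python3 st.py
```

```text
time: 54.72
ee_pos: [0.592, 0.2404, 0.2228]
tcp_rot: [-180.0, 0.5, -177.5]
wrist_force: [0.0, -0.3, 5.7]
opening: 0.0425
grasp_force: 83.0
t 54.88 q [22.19 16.57 19.71 92.69 -0.21 19.73] pos [0.592  0.2404 0.2228] rot [-179.95    0.49 -177.55] tilt xy deg [ 0.49 -0.02]
```

```bash
python3 drive.py '0.006 0 -0.0014 0 0.035;0.012 0 -0.0025 0 0.035;0.0184 0 -0.0033 0 0.035;0.0246 0 -0.0038 0 0.035;0.0309 0 -0.0039 0 0.035'|sed -n '2p;4,5p'
python3 drive.py '0.0062 0 0.0002 0 0.035;0.0125 0 0.0006 0 0.035;0.0187 0 0.0014 0 0.035;0.0248 0 0.0025 0 0.035;0.0309 0 0.0039 0 0.035'|sed -n '2p;4,5p'
python3 drive.py '0.006 0 0.0017 0 0.035;0.012 0 0.0037 0 0.035;0.0178 0 0.006 0 0.035;0.0235 0 0.0085 0 0.035;0.029 0 0.0114 0 0.035'|sed -n '2p;4,5p'
python3 drive.py '0.0054 0 0.0031 0 0.035;0.0106 0 0.0066 0 0.035;0.0158 0 0.0102 0 0.035;0.0178 0 0.0118 0 0.035;0.0197 0 0.0133 0 0.035'|sed -n '2p;4,5p'
python3 drive.py '0.002 0 0.0016 0 0.035;0.004 0 0.0032 0 0.035;0.004 0 0.0032 0 0.035'|sed -n '2p;4,5p'
```

```text
ee_pos: [0.5627, 0.239, 0.2263]
wrist_force: [8.7, -1.7, 1.4]
opening: 0.0428
ee_pos: [0.5321, 0.2375, 0.2228]
wrist_force: [8.6, -2.7, 2.9]
opening: 0.0431
ee_pos: [0.5033, 0.2361, 0.2121]
wrist_force: [8.3, -5.4, 12.0]
opening: 0.0432
ee_pos: [0.4834, 0.2351, 0.1991]
wrist_force: [6.4, -7.8, 12.3]
opening: 0.0432
ee_pos: [0.4793, 0.2348, 0.1956]
wrist_force: [3.9, -7.2, 12.4]
opening: 0.0429
```

```bash
python3 drive.py '0.0015 0 0.0014 0 0.035;0.003 0 0.0028 0 0.035;0.003 0 0.0028 0 0.035'|sed -n '2p;4,5p'
python3 drive.py '0.0015 0 0.0015 0 0.035;0.003 0 0.003 0 0.035;0.003 0 0.003 0 0.035'|sed -n '2p;4,5p'
```

```text
ee_pos: [0.4772, 0.2348, 0.1937]
wrist_force: [6.4, -7.2, 14.6]
opening: 0.0429
ee_pos: [0.4765, 0.2348, 0.193]
wrist_force: [15.0, -10.2, 25.8]
opening: 0.0427
```

```bash
python3 drive.py '0.001 0 0.001 0 0.035;0.002 0 0.002 0 0.035;0.002 0 0.002 0 0.035'|sed -n '2p;4,5p'
python3 drive.py '-0.002 0 -0.002 0 0.035;-0.004 0 -0.004 0 0.035;-0.006 0 -0.006 0 0.035;-0.008 0 -0.0078 0 0.035;-0.01 0 -0.0094 0 0.035'|sed -n '2p;4,5p'
python3 drive.py '-0.003 0 -0.0023 0 0.035;-0.006 0 -0.0046 0 0.035;-0.0082 0 -0.0062 0 0.035;-0.0112 0 -0.0082 0 0.035;-0.0142 0 -0.0104 0 0.035'|sed -n '2p;4,5p'
python3 drive.py '-0.003 0 -0.0021 0 0.035;-0.006 0 -0.0042 0 0.035;-0.0085 0 -0.006 0 0.035;-0.0115 0 -0.0076 0 0.035;-0.0145 0 -0.009 0 0.035'|sed -n '2p;4,5p'; python3 st.py
```

```text
ee_pos: [0.476, 0.2348, 0.1926]
wrist_force: [20.2, -10.9, 32.5]
opening: 0.0431
ee_pos: [0.4808, 0.2349, 0.1966]
wrist_force: [0.1, -5.2, 7.5]
opening: 0.0431
ee_pos: [0.4933, 0.2355, 0.2055]
wrist_force: [-1.1, -4.4, 3.6]
opening: 0.0431
ee_pos: [0.5082, 0.2363, 0.214]
wrist_force: [0.0, -5.8, -1.2]
opening: 0.0424
t 58.8 q [25.06  5.47  5.91 90.17 -0.26 22.63] pos [0.5082 0.2363 0.214 ] rot [-179.87    0.35 -177.58] tilt xy deg [ 0.36 -0.12]
```

```bash
python3 drive.py '-0.0044 0 -0.0017 0 0.035;-0.0088 0 -0.0034 0 0.035;-0.0132 0 -0.0048 0 0.035;-0.0176 0 -0.006 0 0.035;-0.022 0 -0.0069 0 0.035'|sed -n '2p;4,5p'
python3 drive.py '-0.0045 0 -0.001 0 0.035;-0.009 0 -0.0018 0 0.035;-0.0135 0 -0.0025 0 0.035;-0.018 0 -0.0031 0 0.035;-0.022 0 -0.0035 0 0.035'|sed -n '2p;4,5p'
python3 drive.py '-0.0045 0 -0.0003 0 0.035;-0.009 0 -0.0004 0 0.035;-0.0135 0 -0.0003 0 0.035;-0.018 0 0.0003 0 0.035;-0.022 0 0.0009 0 0.035'|sed -n '2p;4,5p'
python3 drive.py '-0.003 0 0.0005 0 0.035;-0.006 0 0.001 0 0.035;-0.0085 0 0.0015 0 0.035;-0.011 0 0.0021 0 0.035;-0.011 0 0.0021 0 0.035'|sed -n '2p;4,5p'
```

```text
ee_pos: [0.5302, 0.2374, 0.2218]
wrist_force: [-2.7, -5.5, 3.3]
opening: 0.0429
ee_pos: [0.5523, 0.2385, 0.2254]
wrist_force: [-1.5, -5.4, 3.4]
opening: 0.0429
ee_pos: [0.5746, 0.2397, 0.225]
wrist_force: [-2.3, -3.9, 6.5]
opening: 0.0426
ee_pos: [0.5858, 0.2402, 0.2233]
wrist_force: [-1.8, -3.7, 7.5]
opening: 0.0427
```

```bash
python3 drive.py '-0.0015 0 0.0003 0 0.035;-0.003 0 0.0006 0 0.035;-0.003 0 0.0006 0 0.035'|sed -n '2p;4,5p'
```

```text
ee_pos: [0.5867, 0.2403, 0.223]
wrist_force: [-14.9, -4.4, 12.9]
opening: 0.0429
```

Rest stop reached: the reaction is now pushing back. Relax, release, lift and look.

```bash
python3 drive.py '0 0 0 0 0.035;0 0 0 0 0.035;0.0005 0 0 0 0.035'|sed -n '2p;4,5p'
python3 drive.py '0 0 0 0 0.065;0 0 0 0 0.065;0 0 0 0 0.065;0 0 0 0 0.065'|sed -n '2p;4,5p'
python3 drive.py '0 0 -0.03 0 0.065;0 0 -0.09 0 0.065;0 0 -0.09 0 0.065;0 0 -0.09 0 0.065;0 0 -0.09 0 0.065' >o;python3 drive.py '0.06 -0.15 0 0 0.065;0.06 -0.15 0 0 0.065;0.06 -0.15 0 0 0.065;0.06 -0.15 0 0 0.065;0.06 -0.15 0 0 0.065'>o;python3 drive.py '0 -0.15 0 0 0.065;0 -0.15 0 0 0.065;0 -0.15 0 0 0.065;0 -0.15 0 0 0.065;0 -0.15 0 0 0.065'
python3 - <<'E'
from h import *
a=optics.camera("top");cv2.imwrite("pics/top9.png",a);b=optics.camera("scene");cv2.imwrite("pics/scene9.png",b)
T=optics.camera_info("top")
o=np.hstack([a,cv2.imread("pics/top0.png")])[60:330];cv2.imwrite("pics/cmp.png",cv2.resize(np.hstack([a[110:310,120:440],b[60:260,280:480]]),None,fx=1.5,fy=1.5))
E
```

```text
ee_pos: [0.5864, 0.2402, 0.2231]
wrist_force: [-10.1, -5.2, 12.9]
opening: 0.043
ee_pos: [0.5879, 0.2405, 0.2214]
wrist_force: [0.1, 0.4, -0.4]
opening: 0.065
time: 62.55
ee_pos: [0.5397, -0.0659, 0.3098]
tcp_rot: [-179.9, 0.3, -177.8]
wrist_force: [-0.3, -0.3, 0.4]
opening: 0.0652
grasp_force: 0.0
```

View pics/cmp.png

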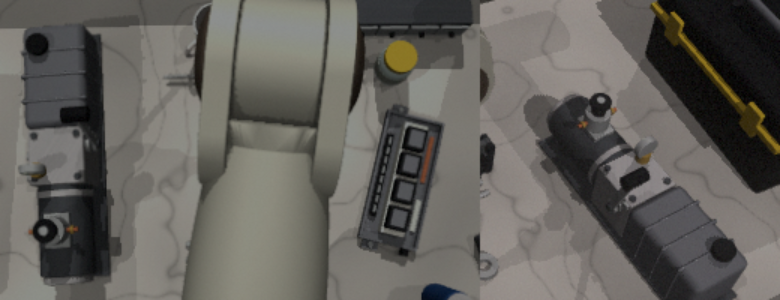

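The final view shows four relays in the box, the plunger up and the lever at rest, with nothing touching the robot. Handing in.

```bash
python3 -c "
from workcell import bot, optics, probe_bus
print(bot.job_done())"
```

```text
the job is handed in; nothing more can be done
None
```

I plugged all four relays fully home, cycled the power pack twice with the lever eased back to its rest stop each time, and handed the job in at about 63 s; the hand-in gave no verdict.

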